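# Clear and reload the router pallet

## Robot

A 6-joint arm with a two-finger parallel gripper is mounted at the origin on the work surface. World frame = base frame: x ahead of the robot, y to its left, z up, the work surface at z = 0. Lengths are in m, angles in degrees, forces in N, time in s.
With the tool pointing down it reaches from about 0.35 to 0.875 m from the base axis. Payload 15.5 kg.
Tool frame: the origin (TCP) lies midway between the tips of the shut fingers; the grasp point (between the pads) lies 19 mm behind it; z points along the fingers, y is the direction in which the jaws open and shut (so a half turn about z gives the same grasp; the last joint's range is limited). The gripper opens to 85 mm and grips with 20 to 120 N. Pads are 22 mm wide; open, the fingers measure 114 mm over their backs; the gripper's body (76 mm by 85 mm) begins 54 mm behind the grasp point. The pads swing forward as they close: fully open they stand 13 mm farther back than shut.
Start: joints at [-72.508, 28.281, 77.091, -0, 74.628, -5.472], TCP at [0.244, -0.575, 0.231] pointing down, gripper open.
Joint ranges: [-166.48, 166.48], [-47.26, 123.95], [12.59, 153.08], [-70.14, 250.14], [6.76, 159.57], [-176.63, 176.63]. Speed limits (degrees/s): [108.29, 108.29, 147.25, 172.46, 172.46, 172.46].

## Interface

Orientations are given as a 3x3 rotation matrix whose columns are the frame's x, y, z axes.
In Python, from rig import bot gives the robot as it stands.
- The arm moves only by the tool carry_out, never from a script. Its argument "plan" is a list of rows, each a list of 6 numbers: the shift along the tool's x, y, z normalised to -1 to 1, where 1 is 0.075 m, then the turn, a rotation vector about the tool's x, y, z normalised to -1 to 1, where 1 is 0.12 rad. In form: [[tx, ty, tz, rx, ry, rz], ...]. A call has 1 to 10 rows; each row shifts and turns the commanded pose from where the row before left it, along the tool's axes as they then stand; what a row does not reach is not made up. A row lasts 1/8 s, in which the tool goes at most 62.5 mm and 10.7 degrees, less where a joint would pass 70% of its speed; a pose out of reach is approached as far as the arm can. A call with a number of a shift or a turn outside -1 to 1 is refused whole. A call with a gripper value outside its range is refused whole. "jaw" is the opening, from -1 (shut) to 1 (fully open), so that 0 is half open, set as the call begins (left out, the last holds). The fingers move at their own pace and stop on an object; "force" is the grip in N (left out, the last holds). Time passes only in rows, so rows that do not move let the fingers close. It gives the time, the measured TCP pose, the force and the opening at its end, in the units of the state.
- bot.get_obs(): the state, without advancing time (a new reading comes with each control period).
- bot.read_camera(name): name is "scene" or "side" or "wrist"; returns the picture (400x640x3 uint8, red, green, blue); there is no depth.
- bot.camera_model(name): a dict with "fx", "fy", "cx", "cy" (pixels), "k1" (the pictures are not rectified: a ray, as slopes to the right and down, at radius r is drawn at 1 + k1 r^2 times it, then the intrinsics apply), "R" (3x3) and "t" (3): a world point X has camera coordinates R X + t; the wrist camera has in their place "tool_from_camera" (4x4, takes a point from camera to tool coordinates, whose origin is the TCP and whose axes are the flange's). Camera axes: x right, y down, z forward; pixel columns grow to the right and rows downward; lengths in m; the calibration is good to about 2 mm. A picture is of the moment at which its call begins: read the wrist's pose just before it. camera_model takes no time and is no camera call.
- bot.sign_off(): hands the job in, once; it reports no verdict.
The state is a dict: "clock": time; "joints": joint angles; "qvel": joint speeds; "joint_torque": joint torques, N m; "position": TCP position; "orientation": TCP orientation; "wrist_force": force on the tool from outside, world axes, zero at the start; "moment": the same for the moment, N m; "gripper_width": opening from 0.0 (shut) to 1.0 (fully open).
Only numpy, scipy, OpenCV 4.12 (cv2) and the standard library are available. Lean on these libraries where they do the work, as an engineer would, in place of code of your own. Each camera call takes 0.05 s, during which the arm holds its last target.

## Task

Clear and reload the router pallet. Take the finished bridge off it and lay it right way up, flat in the wooden tray. Load every plain rosewood blank lying on the bench, one to a rail, whichever rails you like: slide it sideways under the rail's lip until it is fully home, push it along the rail until its far end is level with the scribed line, and swing that rail's toe right over it; leave everything else on the bench where it is.

Things in the scene. Friction and masses are not known exactly. Their poses are not given: they have to be found in the camera images.
- blankA_centre (a point): Centre (half-way up) of a plain dark rosewood bridge blank, a bar 100 mm long (its x axis) x 36 mm wide (its y axis) x 14 mm thick, about 60 g, lying loose and flat; the ends are alike. There are two or three blanks; the position is None for one that is absent.
- blankB_centre (a point): Centre (half-way up) of a plain dark rosewood bridge blank, a bar 100 mm long (its x axis) x 36 mm wide (its y axis) x 14 mm thick, about 60 g, lying loose and flat; the ends are alike. There are two or three blanks; the position is None for one that is absent.
- blankC_centre (a point): Centre (half-way up) of a plain dark rosewood bridge blank, a bar 100 mm long (its x axis) x 36 mm wide (its y axis) x 14 mm thick, about 60 g, lying loose and flat; the ends are alike. There are two or three blanks; the position is None for one that is absent.
- station1 (a point): Station 1, the leftmost: where the zero line meets the foot of its rail's back face, on the board's top. Axes: x along the rail, y left, z up. Rail: x -170 to -15 mm, y 0 to 24, z to 24, with a lip all along it over y -6 to 0 (z 16 to 24). A loaded blank lies at x -100 to 0, y -36 to 0 mm, its long edge on the back face. Open lane: y -116 to -6 mm.
- station2 (a point): Station 2, the middle one: where the zero line meets the foot of its rail's back face, on the board's top. Axes: x along the rail, y left, z up. Rail: x -170 to -15 mm, y 0 to 24, z to 24, with a lip all along it over y -6 to 0 (z 16 to 24). A loaded blank lies at x -100 to 0, y -36 to 0 mm, its long edge on the back face. Open lane: y -116 to -6 mm.
- station3 (a point): Station 3, the rightmost: where the zero line meets the foot of its rail's back face, on the board's top. Axes: x along the rail, y left, z up. Rail: x -170 to -15 mm, y 0 to 24, z to 24, with a lip all along it over y -6 to 0 (z 16 to 24). A loaded blank lies at x -100 to 0, y -36 to 0 mm, its long edge on the back face. Open lane: y -116 to -6 mm.
- bridge_centre (a point): Centre (half-way up) of the finished bridge, dark rosewood, lying loose on the pallet at the start: 110 mm long (its x axis), 30 mm wide, 6 mm thick at both ends and 12 mm thick in the middle 50 mm, where a white saddle strip is let into the top; about 40 g.
- outtray: Shallow open dark wooden tray for finished work, fixed on the bench: 180 (its x) x 120 (its y) x 28 mm outside, walls and floor 5 mm thick; origin at the centre of its underside.
- pallet: Router pallet, fixed: an 18 mm white-faced board, x -95 to +115, y -215 to +215 mm about its origin (centre, on the bench). It carries three aluminium rails along x, each with a lip overhanging to the right (-y), under which a blank slides sideways. One dark scribed zero line runs across the board along y at x = +75 mm; nothing stops a blank there.
- toe1 (a joint): Level swing toe of station 1: 0 points along station +x, clear of the blank (starts at 0 to 0.4); anticlockwise from above to 1.57, along +y over the blank (end stop 1.6). Stays where left; about 2 N at the knob. It turns on a steel post, 16 mm diameter and 16 tall, at station x -30, y -49 mm: a blank goes in sideways short of the post, then along between rail and post.
- toe1_knob (a point): Middle of that toe's upright black knob, 13 mm diameter and 30 mm tall, standing on the toe 24 mm from the post's axis; knob from 24 to 54 mm above the board. The steel toe is 16 mm wide, 8 mm thick (16 to 24 mm above the board, so 2 mm over a blank) and reaches 32 mm from the post's axis.
- toe2 (a joint): Level swing toe of station 2: 0 points along station +x, clear of the blank (starts at 0 to 0.4); anticlockwise from above to 1.57, along +y over the blank (end stop 1.6). Stays where left; about 2 N at the knob. It turns on a steel post, 16 mm diameter and 16 tall, at station x -30, y -49 mm: a blank goes in sideways short of the post, then along between rail and post.
- toe2_knob (a point): Middle of that toe's upright black knob, 13 mm diameter and 30 mm tall, standing on the toe 24 mm from the post's axis; knob from 24 to 54 mm above the board. The steel toe is 16 mm wide, 8 mm thick (16 to 24 mm above the board, so 2 mm over a blank) and reaches 32 mm from the post's axis.
- toe3 (a joint): Level swing toe of station 3: 0 points along station +x, clear of the blank (starts at 0 to 0.4); anticlockwise from above to 1.57, along +y over the blank (end stop 1.6). Stays where left; about 2 N at the knob. It turns on a steel post, 16 mm diameter and 16 tall, at station x -30, y -49 mm: a blank goes in sideways short of the post, then along between rail and post.
- toe3_knob (a point): Middle of that toe's upright black knob, 13 mm diameter and 30 mm tall, standing on the toe 24 mm from the post's axis; knob from 24 to 54 mm above the board. The steel toe is 16 mm wide, 8 mm thick (16 to 24 mm above the board, so 2 mm over a blank) and reaches 32 mm from the post's axis.
- spool: Bystander: steel wire spool, 60 mm across, 50 mm tall, standing; origin at its underside.
- glue: Bystander: white glue bottle, closed, 56 mm across, 150 mm tall, standing; origin at its underside.
- brush: Bystander: flat brush with a red handle, 200 mm long, lying; origin at its underside.
- driver: Bystander: screwdriver with a wooden handle, 200 mm long, lying; origin at its underside.
- tin: Bystander: closed round wax tin, 50 mm across, 22 mm tall; origin at its underside.
- mallet: Bystander: hammer, 250 mm long, lying; origin at its underside.
- offcut: Bystander: wood offcut, 70 x 45 x 30 mm; origin at its underside.
Mind the look-alikes: they are no part of the job. What is shaped like the part that bears bridge_centre but orange or yellow is not meant.

How it is judged:
By the outcome, as a careful person would: the job done as asked, in the order asked, and still so for the second after the job is handed in, with the robot touching nothing.
Of blankA, blankB, blankC only 2 to 3 are there at a start; the rules pass over those that are not, and their reading is None.
At some moment in a run one of blankA, blankB, blankC may be knocked a few centimetres aside while the robot is not near it.
Once in a run the grip may slacken for a moment while it holds something.
It also fails if it takes over 210 s, if anything falls off the work surface, if the arm or the gripper's body presses on something with over 40 N, if the wrist force passes 120 N, or if a joint passes its speed limit or range.

## Working session

There is one attempt and no reset: what is moved stays moved. The work goes in short steps, Python scripts to look and compute and a tool call to move; the robot and the scene stay as the last step left them, time stands still between calls to the robot, and variables do not carry over. Pictures are saved under pics/ and viewed, and the job is handed in when it is done.

Besides the shell and the picture viewer there is one more tool, called after "Call:" as name(argument=value, ...) on one line, values as JSON. carry_out: Moves the arm, as the interface text tells. Scaled input: -1 to 1 covers 0.075 m each way for a shift and 0.12 rad each way for a turn. Its arguments: {"type":"object","properties":{"plan":{"type":"array"},"jaw":{"type":"number"},"force":{"type":"number"}},"required":["plan"]}

```bash
ls -la; mkdir -p pics
python3 - <<'E'
from rig import bot
import cv2
o=bot.get_obs(); print(o)
for n in("scene","side","wrist"):
    print(n,bot.camera_model(n))
    im=bot.read_camera(n); cv2.imwrite(f"pics/{n}0.png",im[:,:,::-1])
E
```

```text
total 12
drwxr-xr-x  3 agent agent 4096 Dec  7 05:11 .
drwxr-xr-x 23 root  root  4096 Dec  7 05:11 ..
drwxr-xr-x  2 agent agent 4096 Dec  7 05:11 pics
{'clock': 0.0, 'joints': array([-7.25065156e+01,  2.83142229e+01,  7.71299610e+01, -2.86148643e-04,
        7.46271269e+01, -5.47171183e+00]), 'qvel': array([-0.02391528, -0.03897509, -0.10794755,  0.00453791,  0.03514784,
       -0.08123932]), 'joint_torque': array([ 2.51005324e-03, -8.82145786e+01, -3.83868170e+01, -2.28654580e-04,
        9.91028035e-03,  7.58954030e-06]), 'position': array([ 0.24374495, -0.57510034,  0.23069069]), 'orientation': array([[ 9.20741533e-01,  3.90172892e-01, -3.78718365e-04],
       [ 3.90173059e-01, -9.20740777e-01,  1.18559772e-03],
       [ 1.13886651e-04, -1.23939477e-03, -9.99999225e-01]]), 'wrist_force': array([-0.58611025, -0.42763375,  0.28715277]), 'moment': array([ 0.01407908, -0.0124025 ,  0.00901   ]), 'gripper_width': 1.0011254153816038}
scene {'fx': 425.63123453943655, 'fy': 425.63123453943655, 'cx': 316.60196704609046, 'cy': 198.3953200586739, 'k1': 0.020130687939753495, 'R': array([[ 0.8
[... 318 characters left out ...]
1, 'R': array([[-0.99792102, -0.06397662, -0.0077862 ],
       [-0.03986251,  0.70763974, -0.70544807],
       [ 0.050642  , -0.70367108, -0.70871884]]), 't': array([0.52707955, 0.06652753, 1.19485807])}
wrist {'fx': 341.4809363521607, 'fy': 341.4809363521607, 'cx': 320.8454971969669, 'cy': 196.6184582104497, 'k1': -0.06057002129739136, 'tool_from_camera': array([[-3.15984803e-04, -9.50128328e-01, -3.11859039e-01,
         7.96302716e-02],
       [ 9.99999938e-01, -3.48323258e-04,  4.79928736e-05,
        -3.84261015e-04],
       [-1.54227145e-04, -3.11859005e-01,  9.50128379e-01,
        -1.42882772e-01],
       [ 0.00000000e+00,  0.00000000e+00,  0.00000000e+00,
         1.00000000e+00]])}
```

View pics/scene0.png

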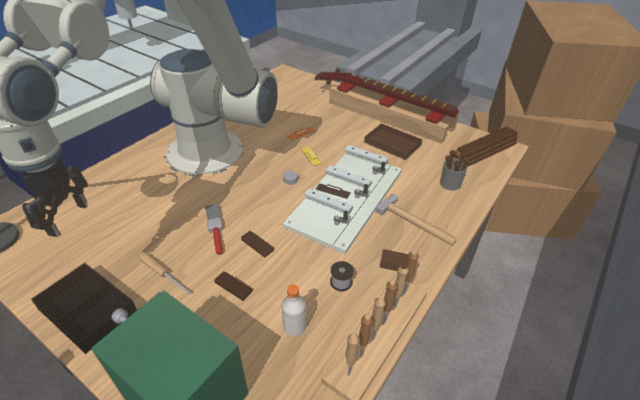

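View pics/side0.png

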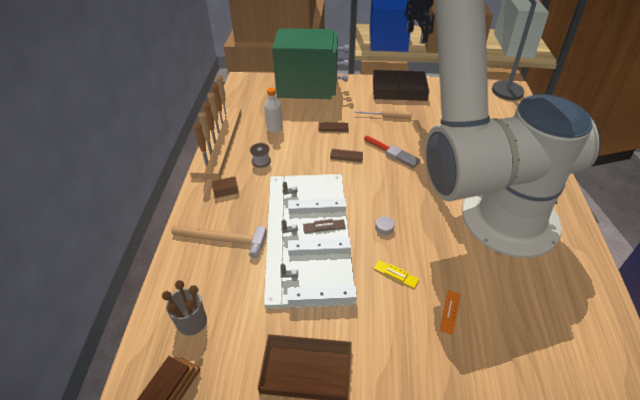

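View pics/wrist0.png

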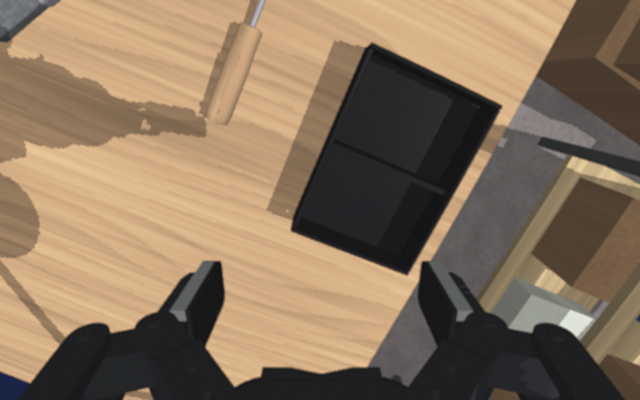

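Two plain blanks lie on the bench at scene (257,243) and (234,286), which are side (347,155) and (333,127). The bridge is on the pallet at scene (333,190). The yellow and orange look-alikes are at scene (311,156) and (302,132). I'll enlarge these areas.

```bash
cat > h.py <<'E'
import numpy as np, cv2
from rig import bot
def pose():
    o=bot.get_obs(); return np.array(o['position']),np.array(o['orientation']),o
def cam(name,p=None,R=None):
    m=bot.camera_model(name)
    K=(m['fx'],m['fy'],m['cx'],m['cy'],m['k1'])
    if name=='wrist':
        T=np.array(m['tool_from_camera']); Rc=R@T[:3,:3]; c=R@T[:3,3]+p
    else:
        Rr=np.array(m['R']); Rc=Rr.T; c=-Rr.T@np.array(m['t'])
    return K,Rc,c
def rays(C,uv):
    K,Rc,c=C; uv=np.atleast_2d(np.float64(uv))
    Km=np.array([[K[0],0,K[2]],[0,K[1],K[3]],[0,0,1.]])
    n=cv2.undistortPoints(uv.reshape(-1,1,2),Km,np.array([K[4],0,0,0.])).reshape(-1,2)
    return np.c_[n,np.ones(len(n))]@Rc.T
def plane(C,uv,z):
    d=rays(C,uv); c=C[2]; return c+d*((z-c[2])/d[:,2:3])
def proj(C,X):
    K,Rc,c=C; X=np.atleast_2d(np.float64(X))
    x=(X-c)@Rc; Km=np.array([[K[0],0,K[2]],[0,K[1],K[3]],[0,0,1.]])
    return cv2.projectPoints(x.reshape(-1,1,3),np.zeros(3),np.zeros(3),Km,np.array([K[4],0,0,0.]))[0].reshape(-1,2)
def tri(Cs,uvs):
    A=np.zeros((3,3));b=np.zeros(3)
    for C,uv in zip(Cs,uvs):
        d=rays(C,uv)[0]; d/=np.linalg.norm(d); P=np.eye(3)-np.outer(d,d); A+=P;b+=P@C[2]
    X=np.linalg.solve(A,b)
    res=[np.linalg.norm((np.eye(3)-np.outer(d,d))@(X-C[2])) for C,uv in zip(Cs,uvs) for d in [rays(C,uv)[0]/np.linalg.norm(rays(C,uv)[0])]]
    return X,max(res)
def snap(name,tag):
    p,R,o=pose(); im=bot.read_camera(name)[:,:,::-1].copy()
    cv2.imwrite(f"pics/{tag}.png",im); np.savez(f"pics/{tag}.npz",p=p,R=R)
    return im,cam(name,p,R)
def load(name,tag):
    z=np.load(f"pics/{tag}.npz"); return cv2.imread(f"pics/{tag}.png"),cam(name,z['p'],z['R'])
E
python3 - <<'E'
import cv2
from h import *
s=cv2.imread('pics/scene0.png'); d=cv2.imread('pics/side0.png')
cv2.imwrite('pics/c1.png',cv2.resize(s[120:310,200:440],None,fx=3.2,fy=3.1,interpolation=cv2.INTER_CUBIC))
cv2.imwrite('pics/c2.png',cv2.resize(d[100:310,180:440],None,fx=3,fy=2.8,interpolation=cv2.INTER_CUBIC))
S=cam('scene');D=cam('side')
for n,a,b in [('blank1',(257,243),(347,155)),('blank2',(234,286),(333,127)),('bridge',(333,190),(324,226)),('tray',(393,141),(306,366))]:
    print(n,tri([S,D],[a,b]))
E
```

```text
blank1 (array([ 0.46095187, -0.23236049,  0.00771702]), np.float64(0.0009717432985829787))
blank2 (array([ 0.51168044, -0.37895909,  0.00558352]), np.float64(0.0014302053334683017))
bridge (array([0.51451896, 0.07609391, 0.02226271]), np.float64(0.00031508608663008663))
tray (array([0.53042705, 0.45284334, 0.01366961]), np.float64(0.0011452799635049739))
```

View pics/c1.png

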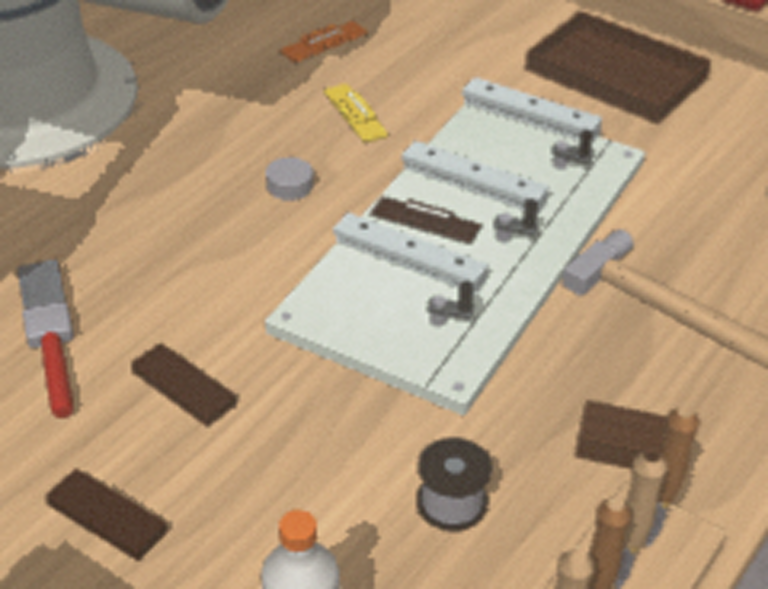

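View pics/c2.png

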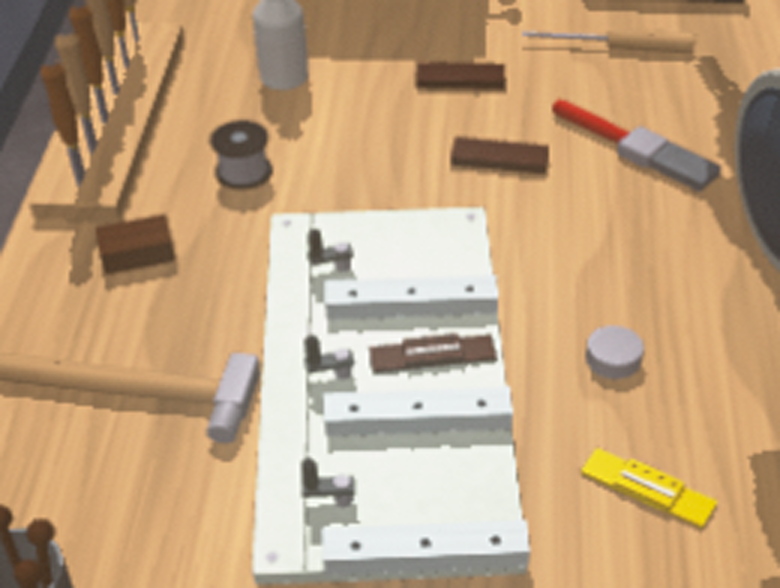

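Call:
carry_out(plan=[[0, 0, -0.4, 0, 0, 0.84], [0, 0, -0.4, 0, 0, 0.84], [0, 0, -0.4, 0, 0, 0.84], [0, 0, -0.4, 0, 0, 0.83]], jaw=1)

```text
clock: 0.65
position: [0.2438, -0.5753, 0.352]
orientation: [[1.0, -0.005, -0.0], [-0.005, -1.0, 0.001], [-0.0, -0.001, -1.0]]
wrist_force: [0.2, -0.5, 0.1]
gripper_width: 0.996
```

Call:
carry_out(plan=[[0.4, -0.6, 0, 0, 0, 0], [0.4, -0.6, 0, 0, 0, 0], [0.4, -0.6, 0, 0, 0, 0], [0.4, -0.6, 0, 0, 0, 0], [0.4, -0.6, 0, 0, 0, 0], [0.4, -0.6, 0, 0, 0, 0], [0, 0, 0, 0, 0, 0], [0, 0, 0, 0, 0, 0]])

```text
clock: 1.65
position: [0.4241, -0.3057, 0.3512]
orientation: [[1.0, -0.0, -0.0], [-0.0, -1.0, -0.0], [-0.0, 0.0, -1.0]]
wrist_force: [-0.7, -0.5, -0.3]
gripper_width: 1.001
```

```bash
python3 -c "
from h import *
print(pose()[0]); snap('wrist','w1')"
```

```text
[ 0.42410664 -0.30572413  0.35118243]
```

View pics/w1.png

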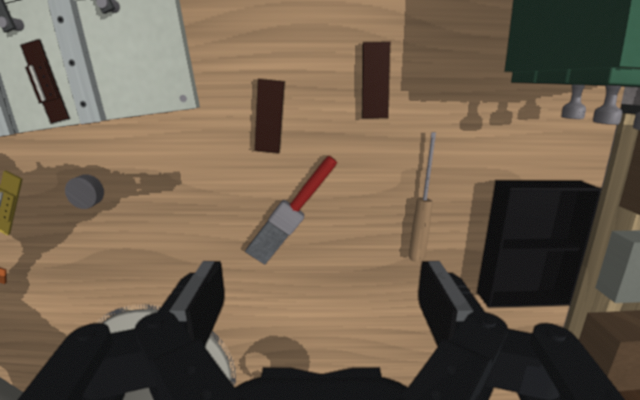

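Call:
carry_out(plan=[[0.1, -0.8, 0, 0, 0, 0], [0, -0.8, 0, 0, 0, 0], [0, -0.8, 0, 0, 0, 0], [0, -0.8, 0, 0, 0, 0], [0, -0.8, 0, 0, 0, 0], [0, -0.3, 0, 0, 0, 0], [0, 0, 0, 0, 0, 0], [0, 0, 0, 0, 0, 0]])

```text
clock: 2.7
position: [0.4322, 0.0156, 0.3512]
orientation: [[1.0, -0.002, -0.0], [-0.002, -1.0, -0.0], [-0.0, 0.0, -1.0]]
wrist_force: [0.7, -0.4, 0.7]
gripper_width: 1.003
```

```bash
python3 -c "
from h import *
print(pose()[0]); snap('wrist','w2')"
```

```text
[0.432209   0.01561954 0.35122987]
```

View pics/w2.png

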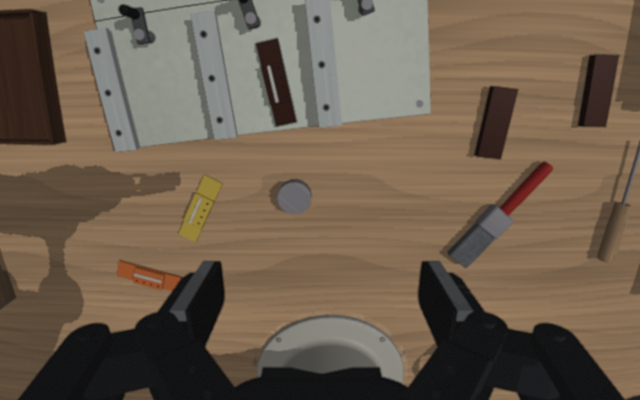

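Call:
carry_out(plan=[[0.6, -0.4, 0, 0, 0, 0], [0.6, -0.4, 0, 0, 0, 0], [0.6, -0.4, 0, 0, 0, 0], [0, 0, 0, 0, 0, 0], [0, 0, 0, 0, 0, 0]])

```text
clock: 3.38
position: [0.5671, 0.1054, 0.3509]
orientation: [[1.0, -0.002, -0.001], [-0.002, -1.0, -0.0], [-0.001, 0.0, -1.0]]
wrist_force: [0.3, 0.5, -0.1]
gripper_width: 0.998
```

```bash
python3 -c "
from h import *
print(pose()[0]); im,C=snap('wrist','w3')
cv2.imwrite('pics/w3b.png',cv2.resize(im[:320,60:560],None,fx=1.6,fy=1.6,interpolation=cv2.INTER_CUBIC))"
```

```text
[0.56705095 0.10541329 0.35085223]
```

View pics/w3b.png

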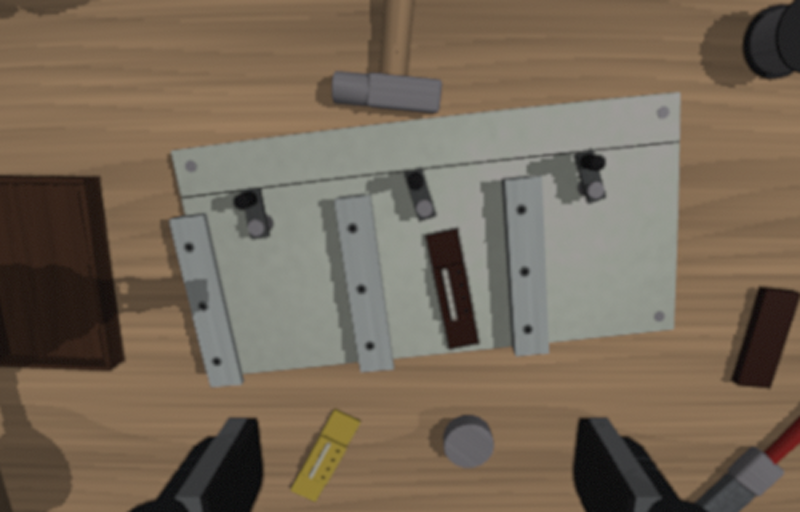

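```bash
cat > m1.py <<'E'
from h import *
im,C=load('wrist','w3'); im2,C2=load('wrist','w2')
Z=lambda u:np.array(u,float)/1.6+[60,0]
# board mask: bright, unsaturated
hsv=cv2.cvtColor(im,cv2.COLOR_BGR2HSV)
pts={'TL':(172,150),'TR':(680,93),'BR':(676,329)}
loc={'TL':(.115,.215),'TR':(.115,-.215),'BR':(-.095,-.215)}
W=np.array([plane(C,Z(pts[k]),.018)[0,:2] for k in pts]); L=np.array([loc[k] for k in pts])
mW=W.mean(0);mL=L.mean(0)
a=W-mW;b=L-mL
th=np.arctan2((b[:,0]*a[:,1]-b[:,1]*a[:,0]).sum(),(b*a).sum())
R2=np.array([[np.cos(th),-np.sin(th)],[np.sin(th),np.cos(th)]])
o=mW-R2@mL
print('yaw',np.degrees(th),'o',o,'res mm',(W-(L@R2.T+o))*1e3)
zl=[plane(C,Z(u),.018)[0,:2] for u in [(184,197),(678,142)]]
print('zero line pts in pallet',[(R2.T@(q-o))*1e3 for q in zl])
def toP(u,z): return R2.T@(plane(C,Z(u),z)[0,:2]-o)*1e3
# rail tops corners z=.042
for n,u in [('r1',[(171,219),(204,214),(242,381),(209,387)]),('r2',[(336,198),(370,195),(393,369),(360,372)]),('r3',[(504,179),(541,177),(548,353),(516,356)])]:
    print(n,[toP(x,.042).round(1) for x in u])
for n,u in [('k1',(246,200)),('k2',(416,181)),('k3',(593,161))]: print(n,toP(u,.072).round(1))
br=[(426,235),(458,229),(479,342),(448,349)]
print('bridge',[toP(x,.024).round(1) for x in br])
E
python3 m1.py
```

```text
yaw 6.181234601177433 o [0.5459454  0.08780222] res mm [[ 0.47511438 -0.66835232]
 [-0.98958898  1.43726969]
 [ 0.51447459 -0.76891737]]
zero line pts in pallet [array([ 75.47042006, 213.04235223]), array([  74.83929408, -212.43703169])]
r1 [array([ 60.4, 217.9]), array([ 61.1, 189.1]), array([-91.5, 189.1]), array([-94.2, 221. ])]
r2 [array([61.2, 77.8]), array([60.4, 49.9]), array([-94.6,  50.4]), array([-94.3,  80.4])]
r3 [array([ 61.2, -59.5]), array([ 59.7, -89.5]), array([-94.6, -89.3]), array([-94.3, -60.5])]
k1 [ 70.4 142.1]
k2 [69.6 11.1]
k3 [  70.3 -122.8]
bridge [array([19.5,  8.1]), array([ 21.7, -19.9]), array([-84.3, -30. ]), array([-88.1,  -0.9])]
```

```bash
cat > m2.py <<'E'
from h import *
def dark(im,lo=60):
    h=cv2.cvtColor(im,cv2.COLOR_BGR2HSV)
    return cv2.inRange(h,(0,60,15),(15,255,95))|cv2.inRange(h,(165,60,15),(180,255,95))
def blobs(im,roi,amin=150):
    x0,y0,x1,y1=roi; m=np.zeros(im.shape[:2],np.uint8); m[y0:y1,x0:x1]=dark(im)[y0:y1,x0:x1]
    m=cv2.morphologyEx(m,cv2.MORPH_CLOSE,np.ones((5,5)))
    cs=cv2.findContours(m,cv2.RETR_EXTERNAL,cv2.CHAIN_APPROX_NONE)[0]
    return [(cv2.contourArea(c),c) for c in cs if cv2.contourArea(c)>amin]
if __name__=='__main__':
  for t in 'w1','w2','w3':
    im,C=load('wrist',t)
    for a,c in blobs(im,(0,0,640,260)):
        r=cv2.minAreaRect(c); b=cv2.boxPoints(r); print(t,a,np.round(r[0],1),np.round(r[1],1),round(r[2],1),plane(C,r[0],.014)[0].round(4))
E
python3 m2.py
```

```text
w1 237.0 [522.5 199.5] [ 60.8 150. ] 58.7 [ 0.3411 -0.6115  0.014 ]
w1 751.5 [629.5 172. ] [82. 19.] 90.0 [ 0.3852 -0.7776  0.014 ]
w1 1860.5 [267.9 115.6] [28.1 72.6] 4.2 [ 0.4636 -0.2326  0.014 ]
w1 2037.0 [375.  80.] [76. 28.] 90.0 [ 0.5105 -0.3783  0.014 ]
w1 1560.5 [43.1 82. ] [84.3 22. ] 69.5 [0.515  0.0827 0.014 ]
w2 195.0 [155.6 178.5] [10.3 44.9] 88.4 [0.383  0.2596 0.014 ]
w2 7117.5 [ 86.5 212.5] [173.  93.] 0.0 [0.3293 0.3792 0.014 ]
w2 869.0 [493.  207.5] [ 17.5 138. ] 45.6 [ 0.336  -0.2459  0.014 ]
w2 1042.5 [612.4 211.4] [ 23.2 102.4] 24.3 [ 0.3282 -0.4448  0.014 ]
w2 2231.0 [492.9 121.6] [34.8 74.1] 12.4 [ 0.4643 -0.2262  0.014 ]
w2 1630.5 [275.6  82.2] [84.2 21.2] 77.3 [0.516  0.0761 0.014 ]
w2 7382.5 [33.  76.5] [135.  66.] 90.0 [0.5319 0.4175 0.014 ]
w2 3718.5 [606.  63.] [126.  66.] 90.0 [ 0.5475 -0.3791  0.014 ]
w3 252.5 [568. 252.] [12.7 29.7] 45.0 [ 0.3929 -0.2956  0.014 ]
w3 1874.5 [535.1 209.6] [32.7 67.1] 17.5 [ 0.4669 -0.2236  0.014 ]
w3 1610.0 [623.  181.5] [63. 32.] 90.0 [ 0.5119 -0.3593  0.014 ]
w3 1237.0 [342.3 180.1] [71.4 19. ] 79.0 [0.514  0.0743 0.014 ]
w3 17328.5 [ 93.5 164.5] [187. 189.] 0.0 [0.5396 0.4409 0.014 ]
w3 174.0 [290.2  65.7] [68.1 16.7] 20.8 [0.6714 0.1457 0.014 ]
w3 1583.0 [609.5  50.5] [41. 59.] 90.0 [ 0.6985 -0.2907  0.014 ]
w3 1057.5 [542.4  25. ] [48.2 91.8] 81.9 [ 0.7264 -0.1874  0.014 ]
w3 424.5 [295.6  22.5] [12.  45.4] 1.6 [0.7243 0.1374 0.014 ]
w3 1090.0 [57.  8.] [ 16. 114.] 90.0 [0.7519 0.4533 0.014 ]
```

Run:
```python
from h import *
a=load('wrist','w2')[1];b=load('wrist','w3')[1];c=load('wrist','w1')[1]
print(tri([a,b],[(275.6,82.2),(342.3,180.1)]))
print('blank1',tri([c,a],[(267.9,115.6),(492.9,121.6)]))
```

```text
(array([0.51604991, 0.07500852, 0.02180371]), np.float64(0.00020274149521992983))
blank1 (array([ 0.4631307 , -0.23116655,  0.00430525]), np.float64(0.0003188047340116106))
```

Call:
carry_out(plan=[[-0.25, 0.1, 0.6, 0, 0, 0], [-0.25, 0.1, 0.6, 0, 0, 0], [-0.2, 0.1, 0.6, 0, 0, 0], [0, 0.08, 0.6, 0, 0, 0], [0, 0, 0, 0, 0, -0.8], [0, 0, 0, 0, 0, -0.8], [0, 0, 0, 0, 0, 0], [0, 0, 0, 0, 0, 0]], jaw=0.2)

```text
clock: 4.42
position: [0.5145, 0.0778, 0.1717]
orientation: [[0.982, 0.187, 0.001], [0.187, -0.982, 0.0], [0.001, 0.0, -1.0]]
wrist_force: [-0.6, -0.2, 0.0]
gripper_width: 0.598
```

Run:
```python
from h import *
p,R,o=pose();print(p,R[:,0],o['gripper_width']); im,C=snap('wrist','w4')
```

```text
[0.51447541 0.07775167 0.17171242] [9.82406184e-01 1.86755789e-01 6.04674299e-04] 0.5978630002821531
```

View pics/w4.png

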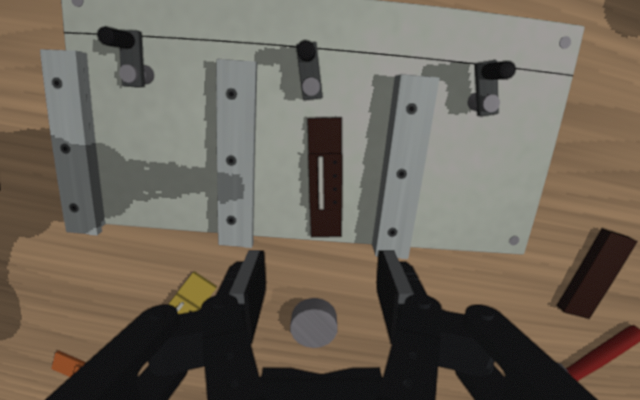

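The dark bar with the white strip at (322,178) is the bridge: rosewood, on the pallet in lane 2, right way up. The yellow one at (190,290) and the orange one at (70,362) are decoys.

Run:
```python
from h import *
from m2 import blobs
im,C=load('wrist','w4')
for a,c in blobs(im,(290,100,360,250)):
    b=cv2.boxPoints(cv2.minAreaRect(c)); print(cv2.minAreaRect(c)); P=plane(C,b,.026); print(P.round(4),P.mean(0).round(4))
    print([np.linalg.norm(P[i]-P[i-1]).round(4) for i in range(4)])
h=cv2.cvtColor(im,cv2.COLOR_BGR2HSV); m=cv2.inRange(h,(0,0,150),(180,80,255)); 
q=np.zeros_like(m); q[150:215,315:330]=m[150:215,315:330]
ys,xs=np.nonzero(q); print('saddle',xs.mean(),ys.mean(),plane(C,[xs.mean(),ys.mean()],.03))
cv2.imwrite('pics/w4b.png',cv2.resize(im[100:260,200:460],None,fx=3,fy=3,interpolation=cv2.INTER_CUBIC))
```

```text
((325.24029541015625, 176.5740966796875), (117.49239349365234, 32.49161148071289), 88.69805145263672)
[[0.5648 0.0987 0.026 ]
 [0.5705 0.0723 0.026 ]
 [0.4668 0.0483 0.026 ]
 [0.4605 0.0777 0.026 ]] [0.5156 0.0742 0.026 ]
[np.float64(0.1065), np.float64(0.027), np.float64(0.1064), np.float64(0.03)]
saddle 320.03125 174.8125 [[0.52015703 0.07980019 0.03      ]]
```

View pics/w4b.png

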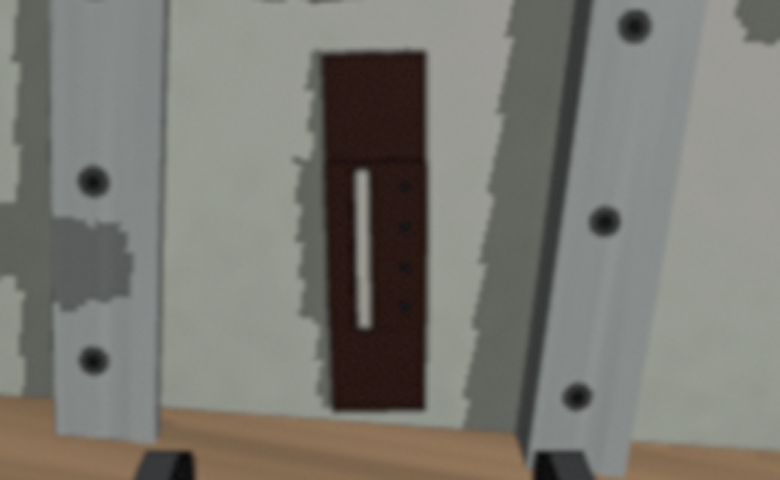

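Call:
carry_out(plan=[[0, 0.05, 0.4, 0, 0, -0.15], [0, 0, 0.5, 0, 0, 0], [0, 0, 0.5, 0, 0, 0], [0, 0, 0.3, 0, 0, 0], [0, 0, 0.2, 0, 0, 0], [0, 0, 0.12, 0, 0, 0], [0, 0, 0, 0, 0, 0], [0, 0, 0, 0, 0, 0]])

```text
clock: 5.48
position: [0.5158, 0.0745, 0.0205]
orientation: [[0.978, 0.207, 0.001], [0.207, -0.978, 0.0], [0.001, 0.0, -1.0]]
wrist_force: [0.2, -0.4, -0.1]
gripper_width: 0.598
```

Call:
carry_out(plan=[[0, 0, 0, 0, 0, 0], [0, 0, 0, 0, 0, 0], [0, 0, 0, 0, 0, 0], [0, 0, 0, 0, 0, 0], [0, 0, 0, 0, 0, 0], [0, 0, 0, 0, 0, 0]], jaw=-1, force=50)

```text
clock: 6.22
position: [0.5157, 0.0746, 0.0206]
orientation: [[0.978, 0.207, 0.001], [0.207, -0.978, 0.0], [0.001, 0.0, -1.0]]
wrist_force: [-1.5, 0.3, 10.7]
gripper_width: 0.336
```

Call:
carry_out(plan=[[0, 0, -0.1, 0, 0, 0], [0, 0, -0.3, 0, 0, 0], [0, 0, -0.5, 0, 0, 0], [0, 0, -0.6, 0, 0, 0], [0, 0, -0.4, 0, 0, 0], [0, 0, 0, 0, 0, 0]])

```text
clock: 6.98
position: [0.5165, 0.0746, 0.1648]
orientation: [[0.978, 0.207, 0.004], [0.207, -0.978, 0.0], [0.004, 0.001, -1.0]]
wrist_force: [-0.2, 0.7, -1.0]
gripper_width: 0.332
```

Run:
```python
from h import *
p,R,o=pose();print(p,R[:,0],o['gripper_width']); im,C=snap('wrist','w5')
```

```text
[0.51650722 0.07458698 0.16479139] [0.97826168 0.20732714 0.004421  ] 0.3323152374320578
```

View pics/w5.png

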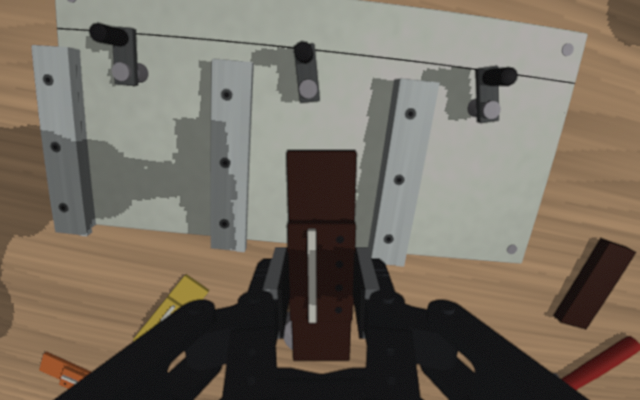

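Call:
carry_out(plan=[[0, 0, -0.3, 0, 0, 0.87], [0, 0, -0.3, 0, 0, 0.87], [0, -0.7, -0.3, 0, 0, 0], [0, -0.75, -0.3, 0, 0, 0], [0, -0.75, 0, 0, 0, 0], [0, -0.75, 0, 0, 0, 0], [0, -0.75, 0, 0, 0, 0], [0, 0, 0, 0, 0, 0], [0, 0, 0, 0, 0, 0]])

```text
clock: 8.15
position: [0.5148, 0.3516, 0.251]
orientation: [[1.0, 0.001, -0.002], [0.001, -1.0, -0.001], [-0.002, 0.001, -1.0]]
wrist_force: [0.7, 0.3, 0.3]
gripper_width: 0.333
```

Run:
```python
from h import *
p,R,o=pose();print(p,R[:,0],o['gripper_width']); im,C=snap('wrist','w6')
```

```text
[0.51484775 0.35160097 0.25103108] [ 9.99998321e-01  5.01403246e-04 -1.76281591e-03] 0.3330210436311009
```

View pics/w6.png

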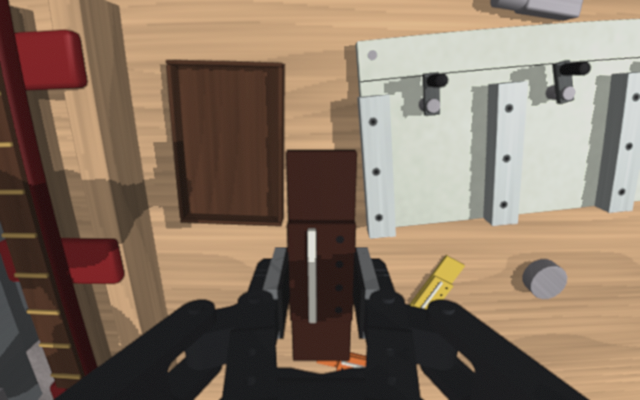

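Run:
```python
from h import *
im,C=load('wrist','w6')
P=plane(C,[(166,60),(285,64),(284,225),(179,222)],.028);print(P.round(4),P.mean(0))
print([np.linalg.norm(P[i]-P[i-1]).round(4) for i in range(4)])
a=load('wrist','w2')[1]
print(tri([C,a],[(284,225),(64,140)]))
cv2.imwrite('pics/w6b.png',cv2.resize(im[40:250,140:400],None,fx=3,fy=2.8))
```

```text
[[0.6202 0.5089 0.028 ]
 [0.6147 0.3877 0.028 ]
 [0.4392 0.3942 0.028 ]
 [0.4427 0.5173 0.028 ]] [0.52918997 0.45201783 0.028     ]
[np.float64(0.1777), np.float64(0.1214), np.float64(0.1757), np.float64(0.1231)]
(array([0.43746616, 0.39409817, 0.01250256]), np.float64(0.004803069060910331))
```

View pics/w6b.png

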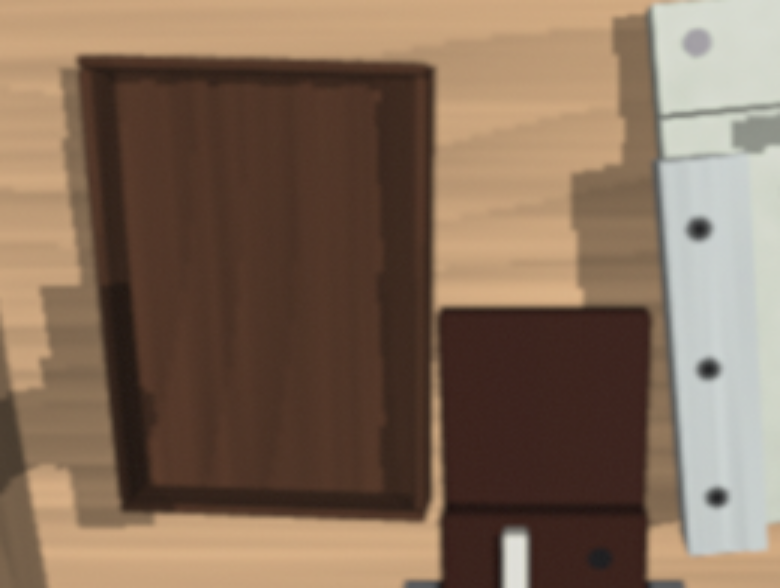

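Call:
carry_out(plan=[[0.19, -0.65, 0, 0, 0, 0.3], [0, -0.62, 0.2, 0, 0, 0], [0, 0, 0.6, 0, 0, 0], [0, 0, 0.7, 0, 0, 0], [0, 0, 0.7, 0, 0, 0], [0, 0, 0.5, 0, 0, 0], [0, 0, 0.3, 0, 0, 0], [0, 0, 0.13, 0, 0, 0], [0, 0, 0.09, 0, 0, 0], [0, 0, 0, 0, 0, 0]])

```text
clock: 9.45
position: [0.5316, 0.4471, 0.0112]
orientation: [[0.999, -0.036, 0.0], [-0.036, -0.999, 0.0], [0.0, -0.0, -1.0]]
wrist_force: [0.3, -0.1, -2.0]
gripper_width: 0.333
```

Call:
carry_out(plan=[[0, 0, 0.03, 0, 0, 0], [0, 0, 0.01, 0, 0, 0], [0, 0, 0, 0, 0, 0]])

```text
clock: 9.82
position: [0.5313, 0.4473, 0.008]
orientation: [[0.999, -0.036, 0.0], [-0.036, -0.999, 0.0], [0.0, -0.0, -1.0]]
wrist_force: [0.0, -0.3, -0.5]
gripper_width: 0.332
```

Call:
carry_out(plan=[[0, 0, 0, 0, 0, 0], [0, 0, 0, 0, 0, 0], [0, 0, 0, 0, 0, 0], [0, 0, 0, 0, 0, 0]], jaw=0.2)

```text
clock: 10.32
position: [0.5313, 0.4473, 0.0078]
orientation: [[0.999, -0.036, 0.0], [-0.036, -0.999, 0.0], [0.0, -0.0, -1.0]]
wrist_force: [-0.0, -0.4, -0.3]
gripper_width: 0.605
```

Call:
carry_out(plan=[[0, 0, -0.1, 0, 0, 0], [0, 0, -0.4, 0, 0, 0], [0, 0, -0.8, 0, 0, 0], [0, 0, -0.8, 0, 0, 0], [0, 0, 0, 0, 0, 0]])

```text
clock: 10.95
position: [0.5335, 0.4488, 0.1715]
orientation: [[0.999, -0.036, 0.008], [-0.036, -0.999, 0.005], [0.007, -0.006, -1.0]]
wrist_force: [-0.5, 0.3, 0.8]
gripper_width: 0.598
```

Run:
```python
from h import *
p,R,o=pose();print(p,R[:,0],o['gripper_width']); im,C=snap('wrist','w7')
```

```text
[0.53347427 0.44884077 0.17150568] [ 0.99932524 -0.03596567  0.00745153] 0.5984330370159686
```

View pics/w7.png

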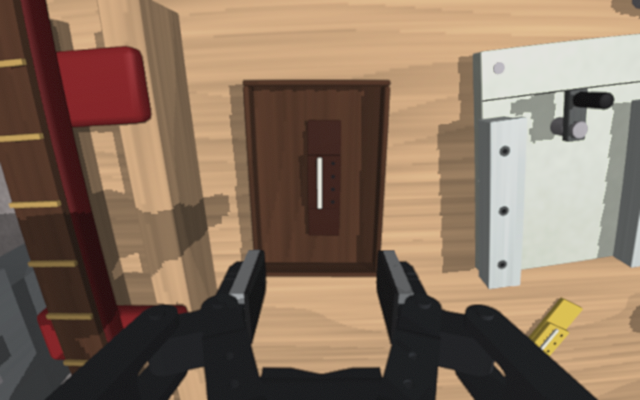

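The bridge lies flat and right way up in the tray, with its saddle at (319,182). On to the blanks.

Call:
carry_out(plan=[[0, 0, -0.5, 0, 0, -0.3], [0, 0.4, -0.5, 0, 0, 0], [0, 0.8, 0, 0, 0, 0], [0, 0.8, 0, 0, 0, 0], [-0.2, 0.8, 0, 0, 0, 0], [-0.2, 0.8, 0, 0, 0, 0], [-0.2, 0.8, 0, 0, 0, 0], [-0.2, 0.8, 0, 0, 0, 0], [-0.2, 0.8, 0, 0, 0, 0], [-0.2, 0.8, 0, 0, 0, 0]])

```text
clock: 12.25
position: [0.44, -0.0643, 0.2397]
orientation: [[1.0, 0.0, -0.001], [0.0, -1.0, 0.0], [-0.001, -0.0, -1.0]]
wrist_force: [1.1, -1.2, 1.3]
gripper_width: 0.597
```

Call:
carry_out(plan=[[0, 0.8, 0, 0, 0, 0], [0, 0.8, 0, 0, 0, 0], [0, 0.8, 0.5, 0, 0, 0], [0, 0, 0, 0, 0, 0], [0, 0, 0, 0, 0, 0]])

```text
clock: 12.88
position: [0.4407, -0.2353, 0.2065]
orientation: [[1.0, -0.001, -0.002], [-0.001, -1.0, 0.001], [-0.002, -0.001, -1.0]]
wrist_force: [0.1, 0.5, 0.2]
gripper_width: 0.604
```

```bash
cat > m3.py <<'E'
import sys
from h import *
from m2 import blobs
tag=sys.argv[1]; x0=[float(v) for v in sys.argv[2:4]]
p,R,o=pose();print(p.round(4),'yaw',np.degrees(np.arctan2(R[1,0],R[0,0])).round(2),o['gripper_width'])
im,C=snap('wrist',tag)
u=proj(C,[x0[0],x0[1],.014])[0]; print('expect px',u)
h=cv2.cvtColor(im,cv2.COLOR_BGR2HSV); print(h[int(u[1])-4:int(u[1])+5,int(u[0])-4:int(u[0])+5].reshape(-1,3).mean(0))
r=80; roi=[int(max(0,u[0]-r)),int(max(0,u[1]-r)),int(min(640,u[0]+r)),int(min(400,u[1]+r))]
for a,c in blobs(im,roi,800):
    b=cv2.boxPoints(cv2.minAreaRect(c)); P=plane(C,b,.014)
    print(a,b.round(1).tolist(),P[:,:2].round(4).tolist(),P.mean(0).round(4),[np.linalg.norm(P[i]-P[i-1]).round(4) for i in range(4)])
E
python3 m3.py w8 0.463 -0.231
```

```text
[ 0.4407 -0.2353  0.2065] yaw -0.04 0.6037870350932434
expect px [316.91850177 145.437455  ]
[  5.7037037  125.88888889  48.09876543]
3535.0 [[293.79998779296875, 191.5], [304.20001220703125, 92.19999694824219], [342.79998779296875, 96.19999694824219], [332.3999938964844, 195.5]] [[0.4154, -0.207], [0.5137, -0.2192], [0.5099, -0.2557], [0.411, -0.2467]] [ 0.4625 -0.2322  0.014 ] [np.float64(0.04), np.float64(0.099), np.float64(0.0367), np.float64(0.0993)]
```

View pics/w8.png

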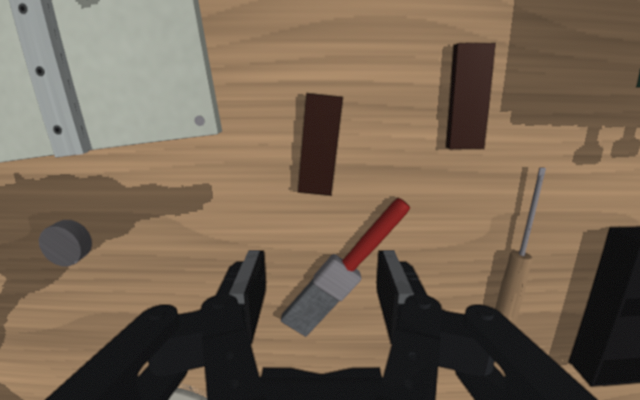

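Call:
carry_out(plan=[[0.29, -0.03, 0.3, 0, 0, 0], [0, 0, 0.5, 0, 0, 0.8], [0, 0, 0.6, 0, 0, 0], [0, 0, 0.6, 0, 0, 0], [0, 0, 0.4, 0, 0, 0], [0, 0, 0.2, 0, 0, 0], [0, 0, 0.1, 0, 0, 0], [0, 0, 0, 0, 0, 0]])

```text
clock: 13.92
position: [0.4634, -0.2334, 0.0052]
orientation: [[0.995, -0.095, 0.001], [-0.095, -0.995, -0.0], [0.001, 0.0, -1.0]]
wrist_force: [0.3, -0.6, 0.2]
gripper_width: 0.602
```

Call:
carry_out(plan=[[0, 0, 0, 0, 0, 0], [0, 0, 0, 0, 0, 0], [0, 0, 0, 0, 0, 0], [0, 0, 0, 0, 0, 0], [0, 0, 0, 0, 0, 0]], jaw=-1, force=50)

```text
clock: 14.55
position: [0.4635, -0.2338, 0.0058]
orientation: [[0.995, -0.096, 0.001], [-0.096, -0.995, -0.001], [0.002, 0.001, -1.0]]
wrist_force: [-0.4, 1.7, 9.1]
gripper_width: 0.4
```

Call:
carry_out(plan=[[0, 0, -0.1, 0, 0, 0], [0, 0, -0.4, 0, 0, 0], [0, 0, -0.7, 0, 0, 0], [0, 0, -0.7, 0, 0, 0], [0, 0, -0.3, 0, 0, 0], [0, 0, 0, 0, 0, 0]])

```text
clock: 15.3
position: [0.4638, -0.234, 0.1719]
orientation: [[0.995, -0.096, 0.003], [-0.096, -0.995, -0.002], [0.004, 0.002, -1.0]]
wrist_force: [0.4, -0.7, -1.0]
gripper_width: 0.4
```

```bash
python3 m3.py w9 0.463 -0.231
```

```text
[ 0.4638 -0.234   0.1719] yaw -5.5 0.39985418391510985
expect px [317.38984771 178.31088268]
[  5.83950617 127.38271605  53.14814815]
8005.0 [[278.0, 160.0], [364.0, 160.0], [364.0, 257.0], [278.0, 257.0]] [[0.4833, -0.1975], [0.4759, -0.2743], [0.3788, -0.2688], [0.387, -0.1844]] [ 0.4313 -0.2313  0.014 ] [np.float64(0.0972), np.float64(0.0772), np.float64(0.0972), np.float64(0.0848)]
```

View pics/w9.png

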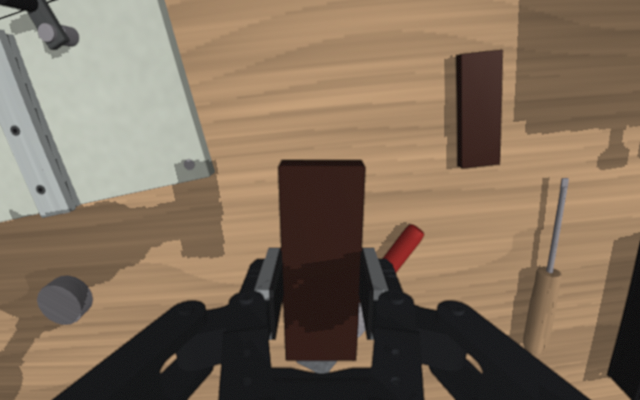

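```bash
python3 - <<'E'
from h import *
im,C=load('wrist','w9'); z=np.load('pics/w9.npz');p,R=z['p'],z['R']
g=im[300:380,318:326].astype(int).mean((1,2)); print(g.round(0)[40:])
g=im[150:180,318:326].astype(int).mean((1,2)); print(g.round(0))
P=plane(C,[(322,167),(322,360),(283,170),(363,170),(288,355),(356,355)],p[2]+.0085); print(((P-p)@R).round(4))
E
cat > st.py <<'E'
import numpy as np
# pallet pose; station k frame
TH=np.radians(6.18); O=np.array([0.5459,0.0878]); SY={1:.195,2:.056,3:-.084}
R2=np.array([[np.cos(TH),-np.sin(TH)],[np.sin(TH),np.cos(TH)]])
def S2W(k,x,y): return R2@np.array([.075+x,SY[k]+y])+O
def W2S(k,w): q=R2.T@(np.asarray(w)[:2]-O); return q-[.075,SY[k]]
E
python3 -c "
from st import *
print(S2W(3,-.1,-.055),S2W(3,0,0),S2W(3,-.1,-.09))"
```

```text
[36. 36. 36. 35. 36. 36. 35. 36. 36. 36. 35. 36. 36. 36. 35. 36. 36. 35.
 35. 38. 53. 75. 91. 97. 99. 98. 98. 97. 97. 97. 97. 97. 86. 59. 33. 23.
 24. 24. 21. 22.]
[141. 143. 144. 145. 146. 146. 146. 146. 134.  98.  52.  26.  22.  22.
  23.  28.  32.  36.  38.  37.  37.  37.  37.  37.  37.  37.  37.  37.
  37.  37.]
[[ 0.0479  0.0003 -0.0083]
 [-0.0504  0.0004 -0.0087]
 [ 0.0467 -0.0154 -0.0084]
 [ 0.0467  0.0169 -0.0083]
 [-0.0472 -0.0164 -0.0087]
 [-0.0473  0.0173 -0.0086]]
[ 0.53600896 -0.05308352] [0.62950694 0.01236208] [ 0.53977679 -0.08788012]
```

Call:
carry_out(plan=[[0, 0, 0, 0, 0, -0.85], [0, 0, 0, 0, 0, -0.85], [0.3, -0.57, 0, 0, 0, 0], [0.3, -0.57, 0, 0, 0, 0], [0.3, -0.57, 0, 0, 0, 0], [0.32, -0.58, 0, 0, 0, 0], [0, 0, 0, 0, 0, 0], [0, 0, 0, 0, 0, 0]])

```text
clock: 16.35
position: [0.5348, -0.0528, 0.1686]
orientation: [[0.994, 0.108, -0.002], [0.108, -0.994, 0.0], [-0.002, -0.0, -1.0]]
wrist_force: [-0.2, 0.2, -0.9]
gripper_width: 0.399
```

Run:
```python
from h import *
p,R,o=pose();print(p,np.degrees(np.arctan2(R[1,0],R[0,0])),o['gripper_width']); im,C=snap('wrist','w10')
cv2.imwrite('pics/w10b.png',cv2.resize(im[0:290,80:500],None,fx=1.9,fy=1.9,interpolation=cv2.INTER_CUBIC))
```

```text
[ 0.53478107 -0.05284609  0.1686441 ] 6.225546434672844 0.3992016523049451
```

View pics/w10b.png

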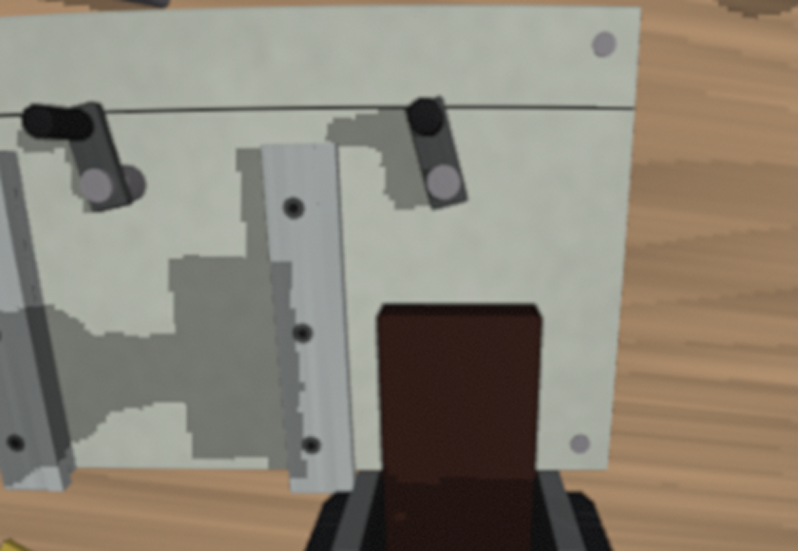

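Run:
```python
from h import *; from st import *
im,C=load('wrist','w10'); Z=lambda u:np.array(u,float)/1.9+[80,0]
def s(u,z): return (W2S(3,plane(C,Z(u),z)[0])*1e3).round(1)
print('zero',s((110,111),.018),s((340,107),.018),s((633,108),.018))
print('lip',s((338,146),.042),s((352,488),.042),'left top',s((262,146),.042))
print('corners',s((640,9),.018),s((608,468),.018),'exp (40,-131),(-170,-131)')
print('post top',s((443,182),.042),'exp -30,-49','knob',s((426,119),.072))
```

```text
zero [ 0.8 95.6] [ 0.7 -4.4] [   0.6 -128.9]
lip [-15.6  -7. ] [-166.5   -5.2] left top [-15.4  23.3]
corners [  39.3 -129.1] [-168.2 -130. ] exp (40,-131),(-170,-131)
post top [-29.6 -48.5] exp -30,-49 knob [ -7.4 -43.3]
```

Call:
carry_out(plan=[[0, 0, 0.4, 0, 0, 0], [0, 0, 0.6, 0, 0, 0], [0, 0, 0.5, 0, 0, 0], [0, 0, 0.25, 0, 0, 0], [0, 0, 0.12, 0, 0, 0], [0, 0, 0.05, 0, 0, 0], [0, 0, 0, 0, 0, 0], [0, 0, 0, 0, 0, 0]])

```text
clock: 17.4
position: [0.5359, -0.053, 0.0263]
orientation: [[0.994, 0.108, 0.001], [0.108, -0.994, -0.0], [0.001, 0.0, -1.0]]
wrist_force: [0.3, 0.6, -0.7]
gripper_width: 0.405
```

Call:
carry_out(plan=[[0, 0, 0.01, 0, 0, 0], [0, 0, 0, 0, 0, 0], [0, 0, 0, 0, 0, 0], [0, 0, 0, 0, 0, 0]], jaw=0.2)

```text
clock: 17.9
position: [0.5355, -0.0529, 0.0249]
orientation: [[0.994, 0.108, 0.0], [0.108, -0.994, 0.0], [0.0, -0.0, -1.0]]
wrist_force: [-0.5, 0.5, -0.3]
gripper_width: 0.602
```

Call:
carry_out(plan=[[0, 0, -0.1, 0, 0, 0], [0, 0, -0.4, 0, 0, 0], [0, 0, -0.6, 0, 0, 0], [0, 0, -0.2, 0, 0, 0], [0, 0, 0, 0, 0, 0]])

```text
clock: 18.52
position: [0.5359, -0.053, 0.1233]
orientation: [[0.994, 0.108, 0.002], [0.108, -0.994, -0.0], [0.002, 0.001, -1.0]]
wrist_force: [-0.1, 0.3, -0.9]
gripper_width: 0.601
```

Run:
```python
from h import *; from st import *
p,R,o=pose();print(p,np.degrees(np.arctan2(R[1,0],R[0,0])),o['gripper_width'],W2S(3,p)); im,C=snap('wrist','w11')
```

```text
[ 0.53594192 -0.05300096  0.12330553] 6.187138942103806 0.6009527598266472 [-0.10005776 -0.0549107 ]
```

View pics/w11.png

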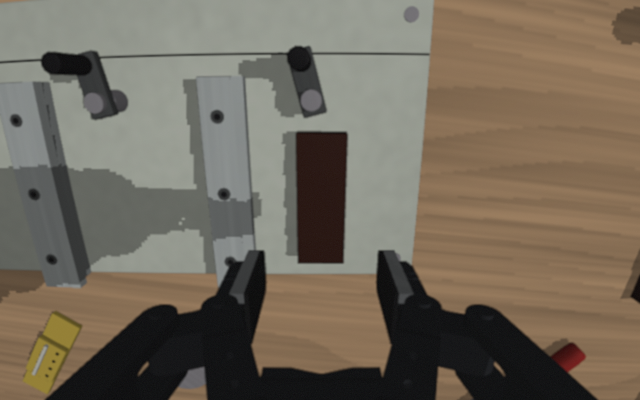

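Call:
carry_out(plan=[[0, 0.6, 0, 0, 0, 0], [0, 0, 0.3, 0, 0, 0], [0, 0, 0.5, 0, 0, 0], [0, 0, 0.3, 0, 0, 0], [0, 0, 0.17, 0, 0, 0], [0, 0, 0.07, 0, 0, 0], [0, 0, 0, 0, 0, 0]], jaw=-1)

```text
clock: 19.45
position: [0.5403, -0.0976, 0.0219]
orientation: [[0.994, 0.108, -0.0], [0.108, -0.994, 0.0], [-0.0, -0.0, -1.0]]
wrist_force: [-0.1, -0.7, 0.1]
gripper_width: -0.001
```

Call:
carry_out(plan=[[0, -0.1, 0, 0, 0, 0], [0, -0.1, 0, 0, 0, 0], [0, -0.1, 0, 0, 0, 0], [0, -0.1, 0, 0, 0, 0], [0, 0, 0, 0, 0, 0]])

```text
clock: 20.08
position: [0.5369, -0.0671, 0.0219]
orientation: [[0.994, 0.109, -0.0], [0.109, -0.994, 0.0], [-0.0, -0.0, -1.0]]
wrist_force: [-0.1, -0.2, 0.5]
gripper_width: -0.003
```

Run:
```python
from h import *; from st import *
p,R,o=pose();print(p,o['wrist_force'],o['gripper_width'],W2S(3,p)); im,C=snap('wrist','w12')
```

```text
[ 0.53689464 -0.06712093  0.02193084] [-0.1068773  -0.20036239  0.4903815 ] -0.00255680085204762 [-0.10063063 -0.06905118]
```

View pics/w12.png

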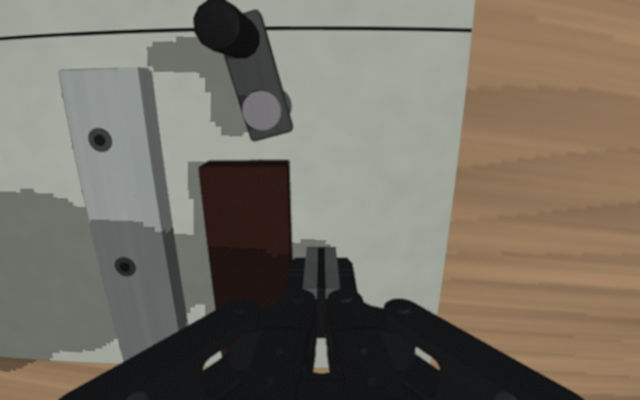

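Call:
carry_out(plan=[[0, -0.07, 0, 0, 0, 0], [0, -0.07, 0, 0, 0, 0], [0, -0.07, 0, 0, 0, 0], [0, 0, 0, 0, 0, 0]])

```text
clock: 20.62
position: [0.5352, -0.0517, 0.0219]
orientation: [[0.994, 0.108, -0.0], [0.108, -0.994, 0.0], [-0.0, -0.0, -1.0]]
wrist_force: [-0.0, 0.4, -0.3]
gripper_width: -0.001
```

Run:
```python
from h import *; from st import *
p,R,o=pose();print(p,o['wrist_force'],o['gripper_width'],W2S(3,p)); im,C=snap('wrist','w13')
```

```text
[ 0.53524289 -0.05168306  0.02186665] [-0.03464313  0.36699965 -0.28318355] -0.0008675561779056489 [-0.10061085 -0.05352521]
```

View pics/w13.png

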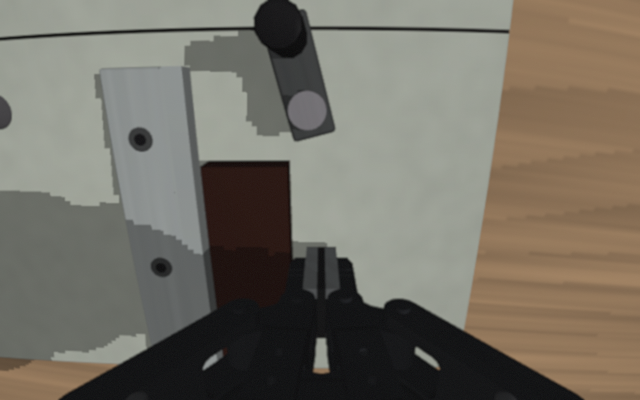

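Run:
```python
from h import *; from st import *
im,C=load('wrist','w13')
for u in [(290,161),(291,245),(204,163)]: print(W2S(3,plane(C,u,.032)[0])*1e3)
```

```text
[-49.79130195 -41.04248363]
[-86.52767282 -40.4410037 ]
[-50.51914073  -6.5994338 ]
```

Call:
carry_out(plan=[[0, -0.04, 0, 0, 0, 0], [0, -0.03, 0, 0, 0, 0], [0, 0, 0, 0, 0, 0], [0, 0, 0, 0, 0, 0]])

```text
clock: 21.18
position: [0.5348, -0.0469, 0.0219]
orientation: [[0.994, 0.108, -0.0], [0.108, -0.994, 0.0], [-0.0, -0.0, -1.0]]
wrist_force: [0.3, -0.9, -0.8]
gripper_width: 0.003
```

Call:
carry_out(plan=[[0, -0.015, 0, 0, 0, 0], [0, 0, 0, 0, 0, 0]])

```text
clock: 21.42
position: [0.5348, -0.0464, 0.0219]
orientation: [[0.994, 0.108, 0.0], [0.108, -0.994, -0.001], [0.0, 0.001, -1.0]]
wrist_force: [-0.6, -7.2, 0.4]
gripper_width: -0.003
```

Call:
carry_out(plan=[[0, -0.015, 0, 0, 0, 0], [0, 0, 0, 0, 0, 0]])

```text
clock: 21.68
position: [0.5349, -0.046, 0.022]
orientation: [[0.994, 0.108, 0.001], [0.108, -0.994, -0.002], [0.0, 0.002, -1.0]]
wrist_force: [-1.2, -16.7, -0.2]
gripper_width: -0.002
```

Run:
```python
from h import *; from st import *
C=load('wrist','w2')[1]; print('tin st3',W2S(3,plane(C,(294,197),.022)[0])*1e3)
p=pose()[0]; print(W2S(3,p))
```

```text
tin st3 [-267.02441861   71.7993318 ]
[-0.10038324 -0.0478153 ]
```

Call:
carry_out(plan=[[0, 0.1, 0, 0, 0, 0], [0, 0.1, -0.4, 0, 0, 0], [0, 0, -0.5, 0, 0, 0], [-0.5, -0.1, 0, 0, 0, 0], [-0.48, -0.4, 0, 0, 0, 0], [0, 0, 0, 0, 0, 0]])

```text
clock: 22.42
position: [0.4557, -0.0289, 0.0894]
orientation: [[0.994, 0.108, -0.003], [0.108, -0.994, 0.001], [-0.003, -0.001, -1.0]]
wrist_force: [0.5, 0.2, 0.0]
gripper_width: 0.002
```

Run:
```python
from h import *; from st import *
p,R,o=pose();print(p,W2S(3,p)); im,C=snap('wrist','w14')
```

```text
[ 0.4557489  -0.02891556  0.08942015] [-0.1771919 -0.0223323]
```

View pics/w14.png

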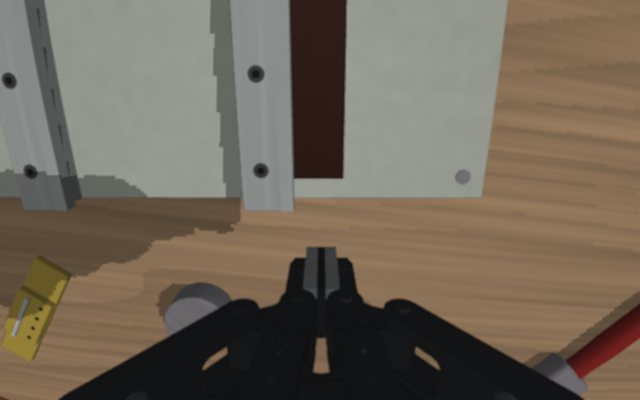

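Call:
carry_out(plan=[[0, 0, 0.4, 0, 0, 0], [0, 0, 0.3, 0, 0, 0], [0, 0, 0.2, 0, 0, 0], [0, 0, 0, 0, 0, 0], [0.1, 0, 0, 0, 0, 0], [0.1, 0, 0, 0, 0, 0], [0.1, 0, 0, 0, 0, 0], [0.1, 0, 0, 0, 0, 0], [0, 0, 0, 0, 0, 0]])

```text
clock: 23.6
position: [0.4897, -0.027, 0.022]
orientation: [[0.994, 0.108, 0.001], [0.108, -0.994, -0.0], [0.001, 0.0, -1.0]]
wrist_force: [-0.5, 0.9, -0.1]
gripper_width: -0.002
```

Call:
carry_out(plan=[[0.08, 0, 0, 0, 0, 0], [0.08, 0, 0, 0, 0, 0], [0.08, 0, 0, 0, 0, 0], [0, 0, 0, 0, 0, 0]])

```text
clock: 24.1
position: [0.5074, -0.0251, 0.0219]
orientation: [[0.994, 0.108, 0.001], [0.108, -0.994, -0.0], [0.001, 0.0, -1.0]]
wrist_force: [1.1, -0.2, 0.1]
gripper_width: -0.002
```

Run:
```python
from h import *; from st import *
p,R,o=pose();print(p,W2S(3,p)); im,C=snap('wrist','w15')
```

```text
[ 0.50743005 -0.02508545  0.02192002] [-0.12539876 -0.02408805]
```

View pics/w15.png

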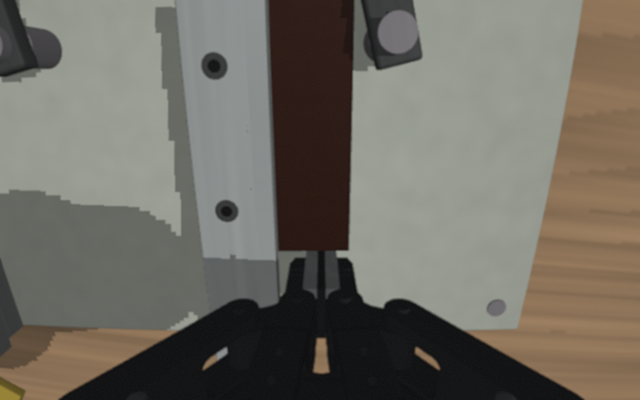

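Run:
```python
from h import *; from st import *
im,C=load('wrist','w15')
for u in [(281,249),(347,249),(353,40),(351,120)]: print(W2S(3,plane(C,u,.032)[0])*1e3)
```

```text
[-113.26960465   -6.61988116]
[-113.262931    -35.12979989]
[-30.09685537 -35.41800387]
[-58.61058346 -35.37356451]
```

Call:
carry_out(plan=[[0.06, 0, 0, 0, 0, 0], [0.06, 0, 0, 0, 0, 0], [0.03, 0, 0, 0, 0, 0], [0, 0, 0, 0, 0, 0], [0, 0, 0, 0, 0, 0]])

```text
clock: 24.78
position: [0.5178, -0.0238, 0.0219]
orientation: [[0.994, 0.108, -0.0], [0.108, -0.994, 0.0], [-0.0, -0.0, -1.0]]
wrist_force: [0.1, -1.3, -0.1]
gripper_width: 0.001
```

Call:
carry_out(plan=[[-0.1, 0, 0, 0, 0, 0], [0, 0, -0.5, 0, 0, 0], [0.5, 0.3, -0.6, 0, 0, 0], [0.5, 0, 0, 0, 0, 0], [0.2, 0, 0, 0, 0, 0], [0, 0, 0, 0, 0, 0], [0, 0, 0, 0, 0, 0]])

```text
clock: 25.65
position: [0.6009, -0.0372, 0.1039]
orientation: [[0.994, 0.108, -0.002], [0.108, -0.994, 0.0], [-0.001, -0.0, -1.0]]
wrist_force: [-0.7, -0.6, 0.4]
gripper_width: 0.001
```

Run:
```python
from h import *; from st import *
p,R,o=pose();print(p,W2S(3,p)); im,C=snap('wrist','w16')
u=proj(C,np.r_[S2W(3,0,-.018),.03])[0].astype(int); print(u)
y0=max(0,u[1]-60);x0=max(0,u[0]-100)
print(x0,y0);cv2.imwrite('pics/w16b.png',cv2.resize(im[y0:y0+140,x0:x0+190],None,fx=4,fy=4,interpolation=cv2.INTER_CUBIC))
```

```text
[ 0.60091657 -0.03722972  0.10385819] [-0.03376289 -0.04622578]
[277 159]
177 99
```

View pics/w16b.png

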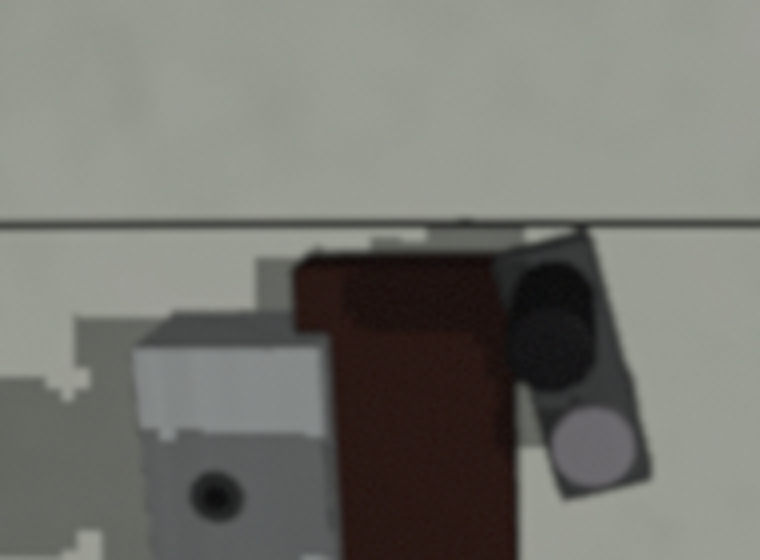

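Run:
```python
from h import *; from st import *
im,C=load('wrist','w16')
Z=lambda u:np.array(u)/4+[177,99]
f=lambda u,z:(W2S(3,plane(C,Z(u),z)[0])*1e3).round(1)
print('line',f((400,225),.018),'bottom edge',f((400,253),.018),'top edge',f((310,268),.032),f((400,268),.032),'knob',f((552,290),.072), 'post',f((594,447),.042))
print(im[150:175,177+95].mean(1).round(),)
```

```text
line [  0.2 -16.2] bottom edge [ -4.7 -16. ] top edge [-4.  -3.2] [ -4.  -17.7] knob [  2.3 -42.9] post [-31.  -48.9]
[152. 153. 148. 124.  80.  81. 128. 142. 121. 103.  92.  72.  44.  21.
  16.  15.  19.  22.  21.  22.  19.  21.  21.  21.  22.]
```

Call:
carry_out(plan=[[-0.6, -0.15, 0, 0, 0, 0], [-0.69, -0.16, 0, 0, 0, 0], [0, 0, 0.5, 0, 0, 0], [0, 0, 0.4, 0, 0, 0], [0, 0, 0.19, 0, 0, 0], [0, 0, 0, 0, 0, 0], [0, 0, 0, 0, 0, 0]])

```text
clock: 26.58
position: [0.504, -0.0247, 0.0233]
orientation: [[0.994, 0.108, 0.001], [0.108, -0.994, -0.0], [0.001, 0.0, -1.0]]
wrist_force: [-0.5, -0.4, 0.2]
gripper_width: -0.001
```

Run:
```python
from h import *; from st import *
p,R,o=pose();print(p,W2S(3,p),o['wrist_force'])
```

```text
[ 0.50397735 -0.02465424  0.02327564] [-0.12878498 -0.02328765] [-0.52815165 -0.36403816  0.23938259]
```

Target TCP x ≈ -0.1112, so +17.5 mm.

Call:
carry_out(plan=[[0.1, 0, 0.01, 0, 0, 0], [0.08, 0, 0, 0, 0, 0], [0.05, 0, 0, 0, 0, 0], [0, 0, 0, 0, 0, 0], [0, 0, 0, 0, 0, 0]])

```text
clock: 27.2
position: [0.5205, -0.0227, 0.0217]
orientation: [[0.994, 0.108, -0.0], [0.108, -0.994, 0.0], [-0.0, -0.0, -1.0]]
wrist_force: [0.7, 1.0, 0.0]
gripper_width: -0.003
```

Run:
```python
from h import *; from st import *
p,R,o=pose();print(p,W2S(3,p),o['wrist_force'])
```

```text
[ 0.5205412  -0.02270676  0.02167218] [-0.11210774 -0.02313463] [0.70569105 1.00949845 0.03131656]
```

Call:
carry_out(plan=[[-0.1, 0, 0, 0, 0, 0], [0, 0, -0.5, 0, 0, 0], [0.5, 0.1, -0.6, 0, 0, 0], [0.5, 0, 0, 0, 0, 0], [0.1, 0, 0, 0, 0, 0], [0, 0, 0, 0, 0, 0], [0, 0, 0, 0, 0, 0]])

```text
clock: 28.08
position: [0.5945, -0.022, 0.1036]
orientation: [[0.994, 0.108, -0.002], [0.108, -0.994, 0.0], [-0.002, -0.0, -1.0]]
wrist_force: [-0.9, -0.2, 0.1]
gripper_width: 0.003
```

```bash
cat > m4.py <<'E'
import sys
from h import *; from st import *
k=int(sys.argv[1]);t=sys.argv[2]
p,R,o=pose();print(p,W2S(k,p)); im,C=snap('wrist',t)
u=proj(C,np.r_[S2W(k,0,-.018),.03])[0].astype(int)
y0=max(0,u[1]-60);x0=max(0,u[0]-100)
print(x0,y0);cv2.imwrite(f'pics/{t}b.png',cv2.resize(im[y0:y0+140,x0:x0+190],None,fx=4,fy=4,interpolation=cv2.INTER_CUBIC))
E
python3 m4.py 3 w17
```

```text
[ 0.59446088 -0.02204368  0.10361102] [-0.03854626 -0.03043303]
201 91
```

View pics/w17b.png

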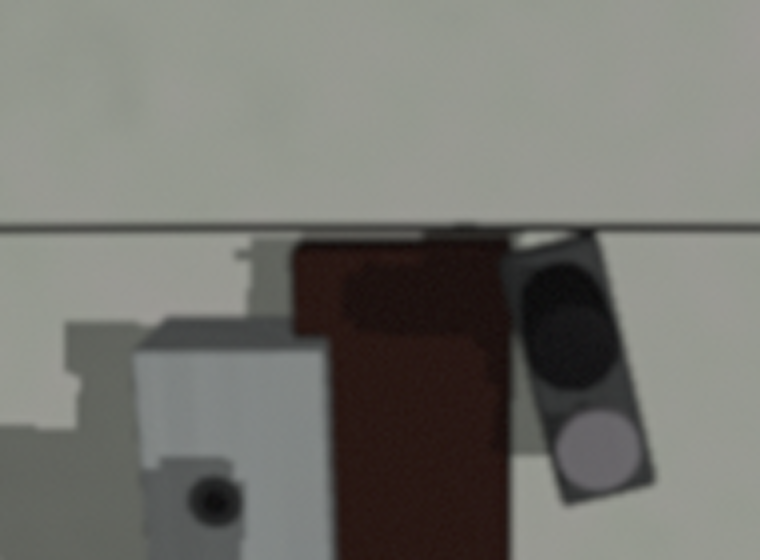

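Run:
```python
from h import *; from st import *
im,C=load('wrist','w17')
Z=lambda u:np.array(u)/4+[201,91]
f=lambda u,z:(W2S(3,plane(C,Z(u),z)[0])*1e3).round(1)
print('line',f((370,229),.018),'bottom edge',f((400,239),.018),'top edge',f((310,248),.032),f((400,248),.032),'knob',f((570,300),.072), 'post',f((598,447),.042))
print(im[140:165,201+90].mean(1).round(),)
```

```text
line [  0.2 -11.7] bottom edge [ -1.6 -16.8] top edge [-0.4 -3.3] [ -0.4 -17.6] knob [  0.5 -42. ] post [-30.3 -49. ]
[149. 150. 149. 150. 150. 146. 122.  81.  69.  86.  73.  39.  17.  21.
  24.  27.  27.  25.  20.  23.  19.  21.  19.  22.  17.]
```

Call:
carry_out(plan=[[-0.6, -0.1, 0, 0, 0, 0], [-0.6, 0, 0, 0, 0, 0], [0, 0, 0.5, 0, 0, 0], [0, 0, 0.4, 0, 0, 0], [0, 0, 0.19, 0, 0, 0], [0, 0, 0, 0, 0, 0], [0, 0, 0, 0, 0, 0]])

```text
clock: 29.0
position: [0.5062, -0.0244, 0.0233]
orientation: [[0.994, 0.108, 0.001], [0.108, -0.994, -0.0], [0.001, 0.0, -1.0]]
wrist_force: [-0.6, -0.6, 0.3]
gripper_width: -0.001
```

Run:
```python
from h import *; from st import *
p,R,o=pose();print(p,W2S(3,p),o['wrist_force'])
```

```text
[ 0.50622255 -0.02440813  0.02326334] [-0.12652633 -0.02328468] [-0.57859487 -0.58901783  0.29635237]
```

Call:
carry_out(plan=[[0.1, 0, 0.01, 0, 0, 0], [0.07, 0, 0, 0, 0, 0], [0.043, 0, 0, 0, 0, 0], [0, 0, 0, 0, 0, 0], [0, 0, 0, 0, 0, 0]])

```text
clock: 29.62
position: [0.5215, -0.0226, 0.0217]
orientation: [[0.994, 0.108, -0.0], [0.108, -0.994, 0.0], [-0.0, -0.0, -1.0]]
wrist_force: [0.5, 0.4, 1.3]
gripper_width: 0.001
```

Run:
```python
from h import *; from st import *
p,R,o=pose();print(p,W2S(3,p),o['wrist_force'])
```

```text
[ 0.52150036 -0.0225818   0.02168767] [-0.1111407  -0.02311365] [0.46417375 0.40608663 1.26416501]
```

Call:
carry_out(plan=[[-0.1, 0, 0, 0, 0, 0], [0, 0, -0.5, 0, 0, 0], [0.5, 0.1, -0.6, 0, 0, 0], [0.5, 0.1, 0, 0, 0, 0], [0.2, 0, 0, 0, 0, 0], [0, 0, 0, 0, 0, 0], [0, 0, 0, 0, 0, 0]], jaw=0)

```text
clock: 30.5
position: [0.604, -0.0286, 0.1039]
orientation: [[0.994, 0.108, -0.001], [0.108, -0.994, 0.0], [-0.001, -0.0, -1.0]]
wrist_force: [-0.8, 0.1, -0.6]
gripper_width: 0.498
```

```bash
python3 m4.py 3 w18
```

```text
[ 0.60403596 -0.02858176  0.10386726] [-0.02973066 -0.03796389]
190 105
```

View pics/w18b.png

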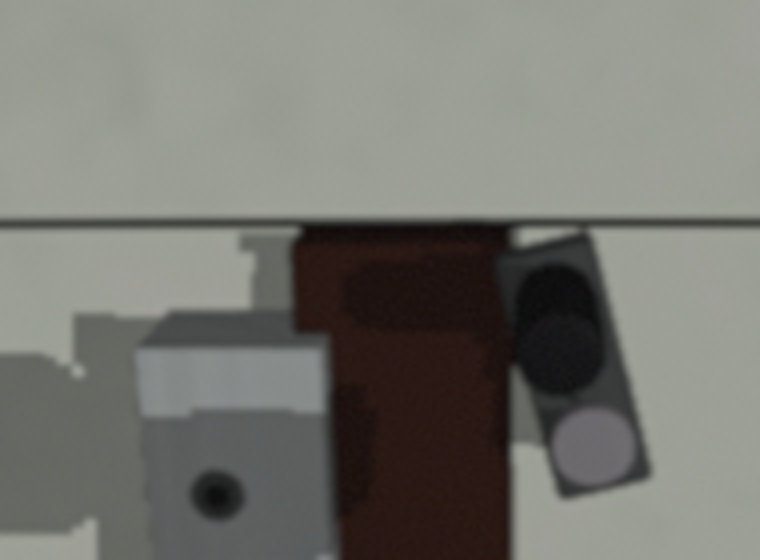

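Call:
carry_out(plan=[[0.31, 0.07, 0, 0, 0, 0], [0, 0, 0.3, 0, 0, 0], [0, 0, 0.3, 0, 0, 0], [0, 0, 0.12, 0, 0, 0], [0, 0, 0, 0, 0, 0], [0, 0, 0, 0, 0, 0]])

```text
clock: 31.3
position: [0.6293, -0.0314, 0.0511]
orientation: [[0.994, 0.108, 0.001], [0.108, -0.994, -0.0], [0.001, 0.0, -1.0]]
wrist_force: [0.6, -1.0, 0.0]
gripper_width: 0.503
```

Run:
```python
from h import *; from st import *
p,R,o=pose();print(p,W2S(3,p),o['wrist_force']);snap('wrist','w19')
```

```text
[ 0.62934508 -0.03141524  0.05107537] [-0.00487365 -0.04350549] [ 0.60251796 -0.96669444  0.04059335]
```

View pics/w19.png

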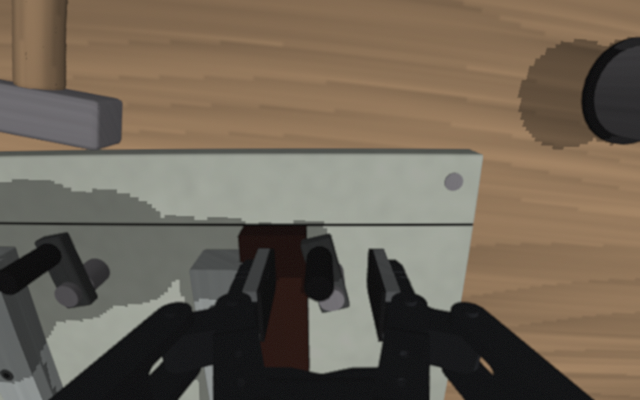

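Call:
carry_out(plan=[[0, 0, 0, 0, 0, 0], [0, 0, 0, 0, 0, 0], [0, 0, 0, 0, 0, 0], [0, 0, 0, 0, 0, 0]], jaw=-1, force=20)

```text
clock: 31.85
position: [0.6294, -0.0313, 0.0506]
orientation: [[0.994, 0.108, 0.001], [0.108, -0.994, 0.0], [0.001, 0.0, -1.0]]
wrist_force: [-0.0, 1.7, 5.7]
gripper_width: 0.143
```

Call:
carry_out(plan=[[-0.025, -0.066, 0, 0, 0, 0], [-0.039, -0.059, 0, 0, 0, 0], [-0.05, -0.049, 0, 0, 0, 0], [0, 0, 0, 0, 0, 0]])

```text
clock: 32.35
position: [0.6196, -0.0198, 0.0506]
orientation: [[0.994, 0.108, 0.001], [0.108, -0.994, -0.001], [0.001, 0.001, -1.0]]
wrist_force: [2.0, -4.8, 3.7]
gripper_width: 0.138
```

Run:
```python
from h import *; from st import *
p,R,o=pose();print(p,W2S(3,p),o['wrist_force'],o['gripper_width']);snap('wrist','w20')
```

```text
[ 0.61962769 -0.01983385  0.05061102] [-0.0132878 -0.0309453] [ 2.02880794 -4.78531041  3.68259195] 0.13838109934305698
```

View pics/w20.png

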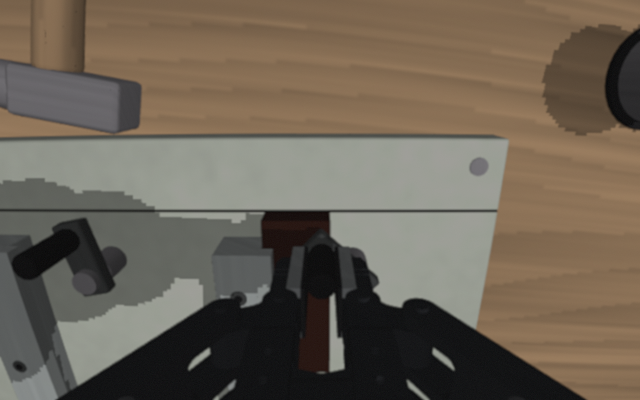

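Call:
carry_out(plan=[[-0.06, -0.037, 0, 0, 0, 0], [-0.066, -0.027, 0, 0, 0, 0], [-0.09, -0.012, 0, 0, 0, 0], [-0.012, 0, 0, 0, 0, 0], [0, 0, 0, 0, 0, 0]])

```text
clock: 33.02
position: [0.6021, -0.0156, 0.0505]
orientation: [[0.994, 0.108, 0.001], [0.108, -0.994, -0.0], [0.001, 0.0, -1.0]]
wrist_force: [3.1, -1.4, 6.4]
gripper_width: 0.143
```

Run:
```python
from h import *; from st import *
p,R,o=pose();print(p,W2S(3,p),o['wrist_force'],o['gripper_width']);snap('wrist','w21')
```

```text
[ 0.60213322 -0.01558243  0.05053482] [-0.03022293 -0.02483527] [ 3.07079998 -1.4157041   6.43015675] 0.14256149207496813
```

View pics/w21.png

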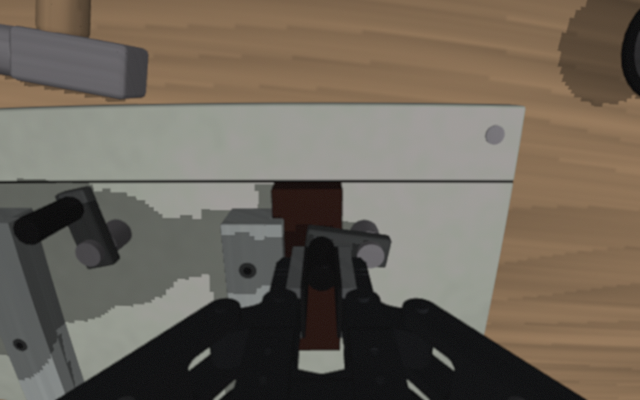

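Call:
carry_out(plan=[[-0.025, 0, 0, 0, 0, 0], [-0.025, 0, 0, 0, 0, 0], [0, 0, 0, 0, 0, 0]])

```text
clock: 33.45
position: [0.5984, -0.0158, 0.0505]
orientation: [[0.994, 0.108, 0.001], [0.108, -0.994, 0.0], [0.001, 0.0, -1.0]]
wrist_force: [4.3, -0.3, 5.9]
gripper_width: 0.143
```

Run:
```python
from h import *; from st import *
p,R,o=pose();print(p,W2S(3,p),o['wrist_force'],o['gripper_width']);im,C=snap('wrist','w22')
cv2.imwrite('pics/w22b.png',cv2.resize(im[140:340,180:430],None,fx=3,fy=3,interpolation=cv2.INTER_CUBIC))
```

```text
[ 0.59840899 -0.01578628  0.05053143] [-0.03394746 -0.02463701] [ 4.26143918 -0.25046759  5.86666439] 0.1425212926880745
```

View pics/w22b.png

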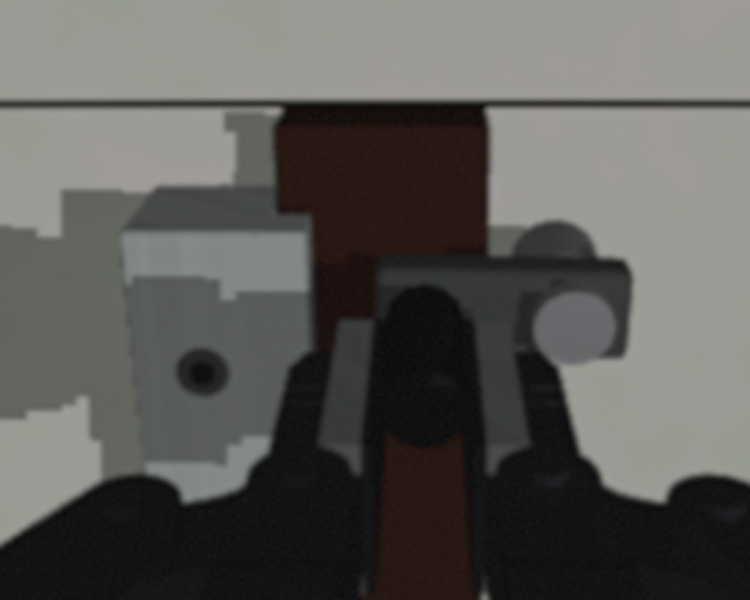

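Call:
carry_out(plan=[[-0.012, 0, 0, 0, 0, 0], [0, 0, 0, 0, 0, 0]])

```text
clock: 33.75
position: [0.5976, -0.0159, 0.0505]
orientation: [[0.994, 0.108, 0.001], [0.108, -0.994, 0.0], [0.001, 0.0, -1.0]]
wrist_force: [4.6, 0.4, 6.0]
gripper_width: 0.137
```

Call:
carry_out(plan=[[0, 0, 0, 0, 0, 0], [0, 0, 0, 0, 0, 0], [0, 0, 0, 0, 0, 0], [0, 0, -0.3, 0, 0, 0], [0, 0, -0.6, 0, 0, 0], [0, 0, -0.3, 0, 0, 0], [0, 0, 0, 0, 0, 0]], jaw=0)

```text
clock: 34.62
position: [0.5977, -0.016, 0.1418]
orientation: [[0.994, 0.108, 0.003], [0.108, -0.994, -0.0], [0.003, 0.001, -1.0]]
wrist_force: [0.4, -0.0, -0.2]
gripper_width: 0.497
```

Run:
```python
from h import *; from st import *
p,R,o=pose();print(p,W2S(3,p),o['wrist_force'],o['gripper_width']);im,C=snap('wrist','w23')
cv2.imwrite('pics/w23b.png',cv2.resize(im[60:290,140:430],None,fx=2.6,fy=2.6,interpolation=cv2.INTER_CUBIC))
```

```text
[ 0.5976529  -0.01603285  0.14175019] [-0.0347257  -0.02480076] [ 0.38616307 -0.02829458 -0.16522811] 0.4973388285126352
```

View pics/w23b.png

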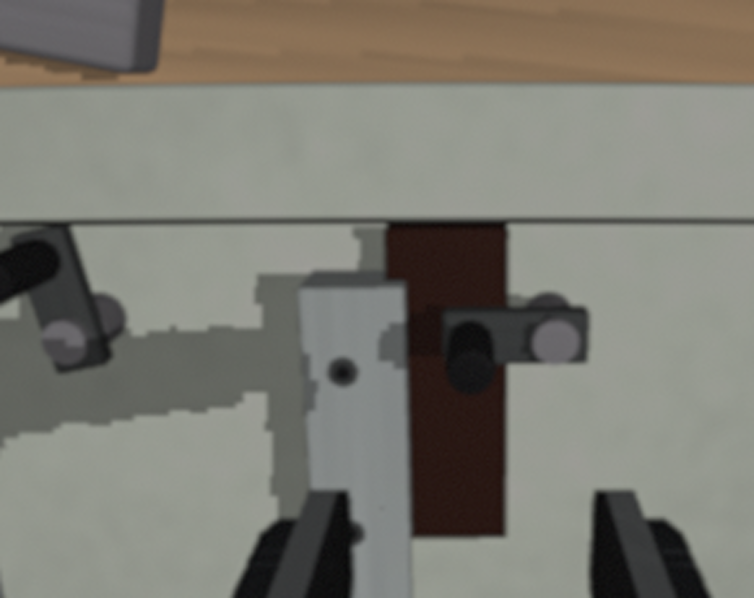

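Call:
carry_out(plan=[[0, 0, -0.4, 0, 0, 0.45], [0, 0, -0.4, 0, 0, 0.45], [-0.3, 0.75, 0, 0, 0, 0], [-0.3, 0.75, 0, 0, 0, 0], [-0.3, 0.75, 0, 0, 0, 0], [-0.3, 0.75, 0, 0, 0, 0], [-0.3, 0.75, 0, 0, 0, 0], [-0.2, 0.75, 0, 0, 0, 0], [0, 0, 0, 0, 0, 0], [0, 0, 0, 0, 0, 0]], jaw=0.2)

```text
clock: 35.92
position: [0.4689, -0.3529, 0.199]
orientation: [[1.0, -0.001, -0.002], [-0.001, -1.0, 0.002], [-0.002, -0.002, -1.0]]
wrist_force: [0.7, 0.7, 0.5]
gripper_width: 0.596
```

```bash
python3 m3.py w24 0.5105 -0.378
```

```text
[ 0.4689 -0.3529  0.199 ] yaw -0.04 0.5963257615951221
expect px [347.81821611 126.57668413]
[ 13.18518519 100.19753086  85.39506173]
3904.0 [[348.0, 46.0], [390.0, 46.0], [390.0, 143.0], [348.0, 143.0]] [[0.582, -0.3767], [0.5822, -0.4143], [0.4949, -0.4191], [0.4948, -0.3785]] [ 0.5385 -0.3971  0.014 ] [np.float64(0.0871), np.float64(0.0376), np.float64(0.0874), np.float64(0.0405)]
```

View pics/w24.png

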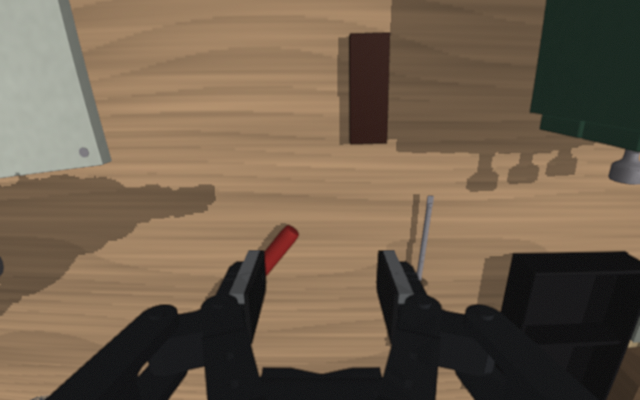

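The second blank has moved from where I first saw it, so it was knocked. It's now at (369,88) in this picture, and I'll re-measure it.

Run:
```python
from h import *
im,C=load('wrist','w24')
P=plane(C,[(349.5,33),(390,33),(388,143),(350.5,143.5)],.014);print(P.round(4),P.mean(0))
print([np.linalg.norm(P[i]-P[i-1]).round(4) for i in range(4)])
cv2.imwrite('pics/w24b.png',cv2.resize(im[10:170,300:440],None,fx=4,fy=3.6,interpolation=cv2.INTER_CUBIC))
```

```text
[[ 0.5928 -0.3778  0.014 ]
 [ 0.593  -0.4137  0.014 ]
 [ 0.4949 -0.4171  0.014 ]
 [ 0.4944 -0.3809  0.014 ]] [ 0.54377154 -0.3973986   0.014     ]
[np.float64(0.0985), np.float64(0.0359), np.float64(0.0982), np.float64(0.0362)]
```

View pics/w24b.png

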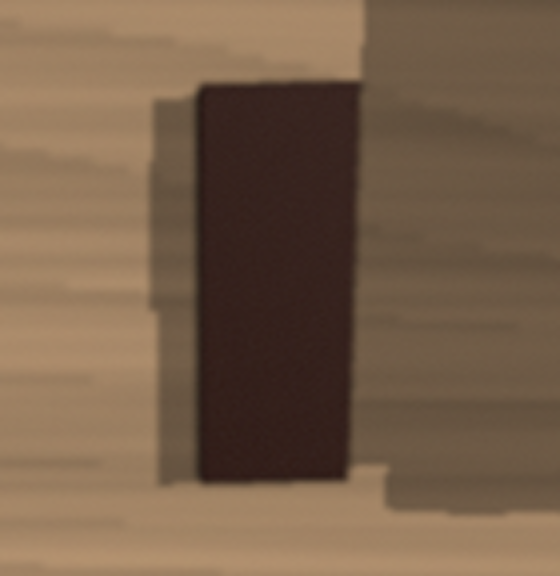

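Run:
```python
from h import *
S=cam('scene');D=cam('side');C=load('wrist','w24')[1]
print('glue',plane(S,(295,328),0),plane(D,(275,130),0),'cap',tri([S,D],[(293,290),(271,91)]))
for z in(0,.1,.15,.2): print('box',z,plane(C,[(541,128),(531,113)],z).round(3).tolist())
for z in (.0,.1,.2): print('box side', plane(D,[(275,95),(338,97),(338,40)],z).round(3).tolist())
print('box top',tri([S,D],[(97,345),(338,32)]),tri([S,D],[(161,295),(338,40)]))
```

```text
glue [[ 7.14532313e-01 -3.78448352e-01 -1.11022302e-16]] [[ 0.70625425 -0.36062025  0.        ]] cap (array([ 0.70986327, -0.37468457,  0.14415734]), np.float64(9.503488735912361e-05))
box 0 [[0.509, -0.576, 0.0], [0.524, -0.563, 0.0]]
box 0.1 [[0.521, -0.511, 0.1], [0.531, -0.501, 0.1]]
box 0.15 [[0.526, -0.478, 0.15], [0.535, -0.471, 0.15]]
box 0.2 [[0.532, -0.445, 0.2], [0.538, -0.44, 0.2]]
box side [[0.737, -0.577, 0.0], [0.5, -0.575, 0.0], [0.517, -1.048, 0.0]]
box side [[0.707, -0.421, 0.1], [0.497, -0.419, 0.1], [0.511, -0.839, 0.1]]
box side [[0.677, -0.265, 0.2], [0.493, -0.263, 0.2], [0.506, -0.63, 0.2]]
box top (array([ 0.51214743, -0.70863064,  0.19059872]), np.float64(0.0047325603216875735)) (array([ 0.5191131 , -0.57772761,  0.2133946 ]), np.float64(0.01795658724287176))
```

Call:
carry_out(plan=[[0.5, 0.3, 0.1, 0, 0, 0], [0.5, 0.3, 0.3, 0, 0, -0.28], [0, 0, 0.5, 0, 0, 0], [0, 0, 0.6, 0, 0, 0], [0, 0, 0.5, 0, 0, 0], [0, 0, 0.35, 0, 0, 0], [0, 0, 0.15, 0, 0, 0], [0, 0, 0.08, 0, 0, 0], [0, 0, 0, 0, 0, 0]])

```text
clock: 37.1
position: [0.5448, -0.3984, 0.0072]
orientation: [[0.999, 0.034, 0.0], [0.034, -0.999, -0.0], [0.0, 0.0, -1.0]]
wrist_force: [-0.5, 0.0, 0.5]
gripper_width: 0.602
```

Run:
```python
from h import *
p,R,o=pose();print(p,o['wrist_force']);snap('wrist','w25')
```

```text
[ 0.54477928 -0.39835182  0.00724551] [-0.45737099  0.04592266  0.52998729]
```

View pics/w25.png

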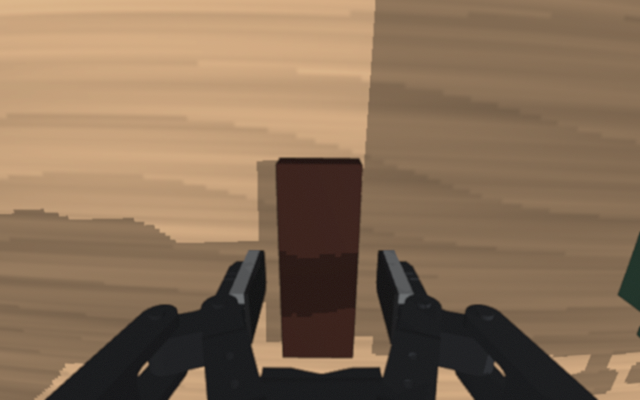

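Call:
carry_out(plan=[[0, 0, 0.02, 0, 0, 0], [0, 0, 0, 0, 0, 0], [0, 0, 0, 0, 0, 0], [0, 0, 0, 0, 0, 0], [0, 0, 0, 0, 0, 0]], jaw=-1, force=50)

```text
clock: 37.78
position: [0.5449, -0.3989, 0.0065]
orientation: [[0.999, 0.034, 0.001], [0.034, -0.999, -0.001], [0.001, 0.001, -1.0]]
wrist_force: [-1.5, 1.4, 9.8]
gripper_width: 0.397
```

Call:
carry_out(plan=[[0, 0, -0.1, 0, 0, 0], [0, 0, -0.4, 0, 0, 0], [0, 0, -0.7, 0, 0, 0], [0, 0, -0.7, 0, 0, 0], [0, 0, -0.5, 0, 0, 0], [0, 0, 0, 0, 0, 0]])

```text
clock: 38.52
position: [0.5456, -0.3995, 0.1893]
orientation: [[0.999, 0.034, 0.005], [0.034, -0.999, -0.004], [0.005, 0.004, -1.0]]
wrist_force: [-0.1, 0.3, -0.8]
gripper_width: 0.401
```

Run:
```python
from h import *; from st import *
p,R,o=pose();print(p,o['wrist_force'],o['gripper_width']);snap('wrist','w26')
q=S2W(2,-.1,-.055);d=q-p[:2]
th=np.radians(6.18);x=np.array([np.cos(th),np.sin(th)]);y=np.array([np.sin(th),-np.cos(th)]);print(q,'tx,ty units',d@x/.075,d@y/.075)
```

```text
[ 0.54561194 -0.39954241  0.18928401] [-0.10789459  0.25384103 -0.76668966] 0.4010522601770091
[0.52093763 0.08610288] tx,ty units 0.3699991238462925 -6.473056796796812
```

View pics/w26.png

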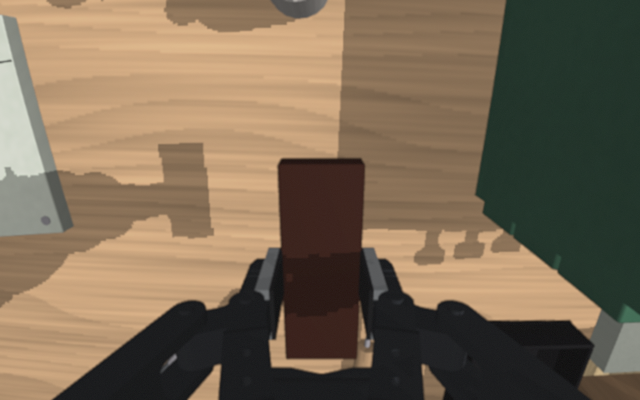

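Call:
carry_out(plan=[[0, 0, 0, 0, 0, -0.62], [0.04, -0.7, 0, 0, 0, 0], [0.04, -0.72, 0, 0, 0, 0], [0.04, -0.72, 0, 0, 0, 0], [0.04, -0.72, 0, 0, 0, 0], [0.04, -0.72, 0, 0, 0, 0], [0.04, -0.72, 0, 0, 0, 0], [0.04, -0.72, 0, 0, 0, 0], [0.04, -0.72, 0, 0, 0, 0], [0.05, -0.72, 0, 0, 0, 0]])

```text
clock: 39.83
position: [0.5187, 0.0878, 0.1843]
orientation: [[0.994, 0.108, -0.002], [0.108, -0.994, -0.0], [-0.002, -0.0, -1.0]]
wrist_force: [0.9, -0.1, -0.2]
gripper_width: 0.397
```

Call:
carry_out(plan=[[0, 0, 0.2, 0, 0, 0], [0, 0, 0, 0, 0, 0]])

```text
clock: 40.08
position: [0.5185, 0.086, 0.1686]
orientation: [[0.994, 0.109, -0.003], [0.109, -0.994, -0.0], [-0.003, 0.0, -1.0]]
wrist_force: [-0.3, -1.6, 0.0]
gripper_width: 0.402
```

Run:
```python
from h import *; from st import *
p,R,o=pose();print(p,o['wrist_force'],o['gripper_width'],W2S(2,p),np.degrees(np.arctan2(R[1,0],R[0,0])));im,C=snap('wrist','w27')
cv2.imwrite('pics/w27b.png',cv2.resize(im[0:290,80:500],None,fx=1.9,fy=1.9,interpolation=cv2.INTER_CUBIC))
```

```text
[0.51851632 0.08602768 0.16862375] [-0.31503504 -1.63018071  0.01994535] 0.4022825136829653 [-0.10241533 -0.0548141 ] 6.229428766799818
```

View pics/w27b.png

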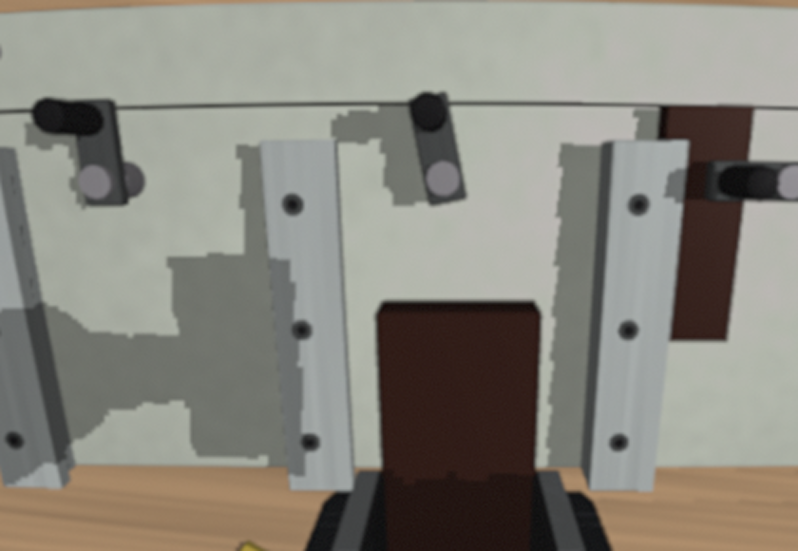

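Run:
```python
from h import *; from st import *
im,C=load('wrist','w27'); Z=lambda u:np.array(u,float)/1.9+[80,0]
def s(u,z): return (W2S(2,plane(C,Z(u),z)[0])*1e3).round(1)
print('zero',s((340,105),.018),'lip',s((337,142),.042),s((352,488),.042),'left',s((261,142),.042),'post',s((442,179),.042),'knob',s((429,115),.072),'rail3 left',s((601,142),.042))
```

```text
zero [ 0.1 -4.7] lip [-15.5  -7. ] [-168.    -5.4] left [-15.2  23.3] post [-29.8 -48.3] knob [ -7.5 -44.6] rail3 left [ -15.4 -111.1]
```

Call:
carry_out(plan=[[0, 0, 0.4, 0, 0, 0], [0, 0, 0.6, 0, 0, 0], [0, 0, 0.5, 0, 0, 0], [0, 0, 0.25, 0, 0, 0], [0, 0, 0.12, 0, 0, 0], [0, 0, 0.05, 0, 0, 0], [0, 0, 0, 0, 0, 0], [0, 0, 0, 0, 0, 0]])

```text
clock: 41.12
position: [0.5202, 0.0862, 0.0269]
orientation: [[0.994, 0.108, 0.001], [0.108, -0.994, 0.0], [0.001, 0.0, -1.0]]
wrist_force: [0.4, 0.6, -0.5]
gripper_width: 0.405
```

Call:
carry_out(plan=[[0, 0, 0.02, 0, 0, 0], [0, 0, 0, 0, 0, 0], [0, 0, 0, 0, 0, 0]])

```text
clock: 41.5
position: [0.5198, 0.0863, 0.0248]
orientation: [[0.994, 0.108, 0.0], [0.108, -0.994, 0.0], [0.0, -0.0, -1.0]]
wrist_force: [1.2, -0.1, -0.4]
gripper_width: 0.4
```

Call:
carry_out(plan=[[0, 0, 0, 0, 0, 0], [0, 0, 0, 0, 0, 0], [0, 0, 0, 0, 0, 0]], jaw=0.2)

```text
clock: 41.88
position: [0.5198, 0.0862, 0.0247]
orientation: [[0.994, 0.108, 0.0], [0.108, -0.994, -0.0], [0.0, 0.0, -1.0]]
wrist_force: [0.5, 0.4, 0.2]
gripper_width: 0.594
```

Call:
carry_out(plan=[[0, 0, -0.1, 0, 0, 0], [0, 0, -0.4, 0, 0, 0], [0, 0, -0.6, 0, 0, 0], [0, 0, -0.2, 0, 0, 0], [0, 0, 0, 0, 0, 0]])

```text
clock: 42.5
position: [0.5202, 0.0863, 0.1231]
orientation: [[0.994, 0.108, 0.002], [0.108, -0.994, 0.0], [0.002, 0.0, -1.0]]
wrist_force: [1.1, 0.0, 0.7]
gripper_width: 0.601
```

Run:
```python
from h import *; from st import *
p,R,o=pose();print(p,o['wrist_force'],o['gripper_width'],W2S(2,p));im,C=snap('wrist','w28')
```

```text
[0.52022293 0.08625137 0.12313449] [1.14610922 0.01696352 0.67517754] 0.6005616008391156 [-0.10069457 -0.05477543]
```

View pics/w28.png

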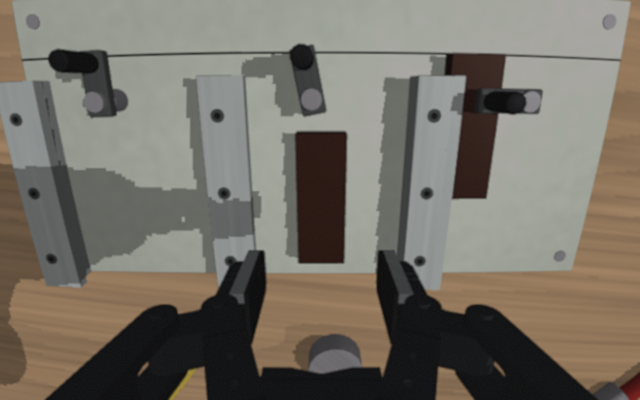

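Call:
carry_out(plan=[[0, 0.535, 0, 0, 0, 0], [0, 0, 0.3, 0, 0, 0], [0, 0, 0.5, 0, 0, 0], [0, 0, 0.3, 0, 0, 0], [0, 0, 0.17, 0, 0, 0], [0, 0, 0.07, 0, 0, 0], [0, 0, 0, 0, 0, 0]], jaw=-1)

```text
clock: 43.42
position: [0.5241, 0.0463, 0.0217]
orientation: [[0.994, 0.108, -0.0], [0.108, -0.994, 0.0], [-0.0, -0.0, -1.0]]
wrist_force: [-0.3, 0.4, 0.3]
gripper_width: 0.004
```

Call:
carry_out(plan=[[0, -0.08, 0, 0, 0, 0], [0, -0.08, 0, 0, 0, 0], [0, -0.08, 0, 0, 0, 0], [0, -0.08, 0, 0, 0, 0], [0, -0.08, 0, 0, 0, 0], [0, -0.08, 0, 0, 0, 0], [0, 0, 0, 0, 0, 0]])

```text
clock: 44.3
position: [0.52, 0.0826, 0.0216]
orientation: [[0.994, 0.108, -0.0], [0.108, -0.994, 0.0], [-0.0, -0.0, -1.0]]
wrist_force: [-0.3, 0.3, -0.6]
gripper_width: 0.001
```

Run:
```python
from h import *; from st import *
p,R,o=pose();print(p,o['wrist_force'],o['gripper_width'],W2S(2,p));im,C=snap('wrist','w29')
```

```text
[0.51997113 0.08257527 0.02162239] [-0.30163287  0.28431312 -0.56203092] 0.0012055474925296284 [-0.10134064 -0.05840306]
```

View pics/w29.png

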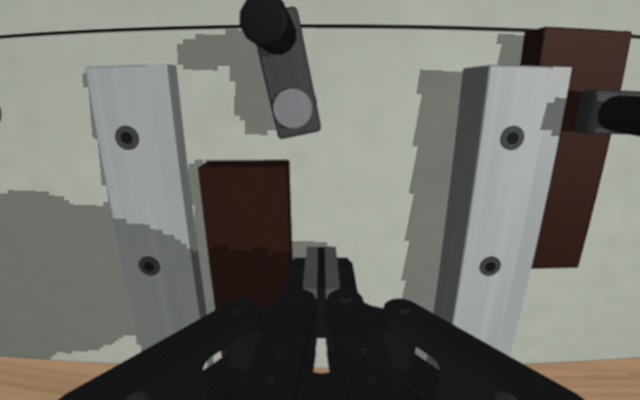

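Home is at about TCP y = -0.048, so 10 mm to go.

Call:
carry_out(plan=[[0, -0.06, 0, 0, 0, 0], [0, -0.05, 0, 0, 0, 0], [0, -0.02, 0, 0, 0, 0], [0, 0, 0, 0, 0, 0], [0, 0, 0, 0, 0, 0]])

```text
clock: 44.98
position: [0.5192, 0.0918, 0.0218]
orientation: [[0.994, 0.108, 0.0], [0.108, -0.994, 0.0], [0.0, 0.0, -1.0]]
wrist_force: [0.9, -0.6, 1.0]
gripper_width: 0.004
```

Call:
carry_out(plan=[[0, -0.015, 0, 0, 0, 0], [0, 0, 0, 0, 0, 0]])

```text
clock: 45.22
position: [0.5191, 0.0926, 0.0217]
orientation: [[0.994, 0.108, 0.0], [0.108, -0.994, -0.0], [-0.0, 0.0, -1.0]]
wrist_force: [0.7, -5.6, -0.0]
gripper_width: 0.004
```

Call:
carry_out(plan=[[0, -0.015, 0, 0, 0, 0], [0, 0, 0, 0, 0, 0]])

```text
clock: 45.48
position: [0.519, 0.093, 0.0217]
orientation: [[0.994, 0.108, 0.0], [0.108, -0.994, -0.001], [-0.0, 0.001, -1.0]]
wrist_force: [0.2, -14.3, 1.2]
gripper_width: -0.001
```

Home, at 14 N. Now round to the tail end.

Call:
carry_out(plan=[[0, 0.1, 0, 0, 0, 0], [0, 0.1, -0.4, 0, 0, 0], [0, 0, -0.5, 0, 0, 0], [-0.5, -0.1, 0, 0, 0, 0], [-0.48, -0.4, 0, 0, 0, 0], [0, 0, 0, 0, 0, 0], [0, 0, 0, 0, 0, 0]])

```text
clock: 46.35
position: [0.444, 0.1085, 0.0894]
orientation: [[0.994, 0.108, 0.001], [0.108, -0.994, 0.0], [0.001, -0.0, -1.0]]
wrist_force: [-0.7, -0.9, -0.2]
gripper_width: -0.001
```

Run:
```python
from h import *; from st import *
p,R,o=pose();print(p,o['wrist_force'],o['gripper_width'],W2S(2,p));im,C=snap('wrist','w30')
print('tin st2',W2S(2,plane(load('wrist','w2')[1],(294,197),.022)[0])*1e3)
```

```text
[0.44403015 0.10849777 0.08939645] [-0.72096974 -0.8574812  -0.22364257] -0.0009324665672580419 [-0.17404968 -0.02445599]
tin st2 [-267.02399461  -68.20063149]
```

View pics/w30.png

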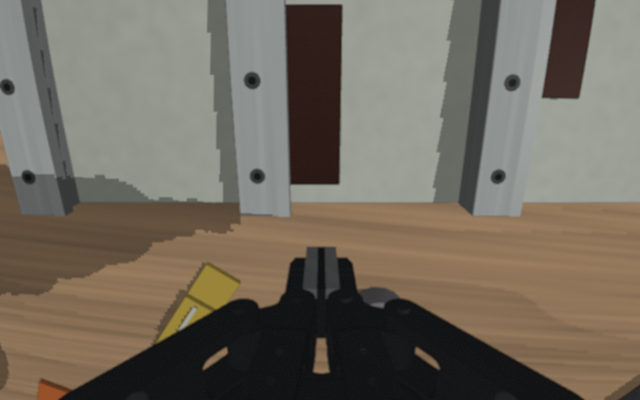

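Run:
```python
from h import *; from st import *
im,C=load('wrist','w30')
print(W2S(2,plane(C,(240,280),.01)[0])*1e3,W2S(2,plane(C,(208,264),.01)[0])*1e3,'tail',W2S(2,plane(C,(315,184),.032)[0])*1e3, 'edges',[W2S(2,plane(C,u,.032)[0])*1e3 for u in [(339,184),(342,20)]])
```

```text
[-233.22900495   36.43593677] [-219.8363294    59.23355626] tail [-152.09363817  -20.64280771] edges [array([-152.09000693,  -35.28469578]), array([-60.626653  , -35.52448558])]
```

Call:
carry_out(plan=[[0, -0.02, 0.4, 0, 0, 0], [0, 0, 0.3, 0, 0, 0], [0, 0, 0.2, 0, 0, 0], [0, 0, 0, 0, 0, 0]])

```text
clock: 46.9
position: [0.4435, 0.1096, 0.0208]
orientation: [[0.994, 0.107, -0.001], [0.107, -0.994, -0.0], [-0.001, -0.0, -1.0]]
wrist_force: [0.6, 0.4, 0.2]
gripper_width: -0.004
```

Call:
carry_out(plan=[[0.1, 0, 0, 0, 0, 0], [0.1, 0, 0, 0, 0, 0], [0.1, 0, 0, 0, 0, 0], [0.1, 0, 0, 0, 0, 0], [0.1, 0, 0, 0, 0, 0], [0.1, 0, 0, 0, 0, 0], [0.1, 0, 0, 0, 0, 0], [0.06, 0, 0, 0, 0, 0], [0, 0, 0, 0, 0, 0], [0, 0, 0, 0, 0, 0]])

```text
clock: 48.15
position: [0.4997, 0.1161, 0.0217]
orientation: [[0.994, 0.108, -0.0], [0.108, -0.994, 0.0], [-0.0, -0.0, -1.0]]
wrist_force: [0.8, -0.6, 0.2]
gripper_width: 0.001
```

Run:
```python
from h import *; from st import *
p,R,o=pose();print(p,o['wrist_force'],o['gripper_width'],W2S(2,p));im,C=snap('wrist','w31')
```

```text
[0.49966654 0.11607938 0.02168152] [ 0.77069699 -0.58380896  0.18617207] 0.0012076178330075321 [-0.11792044 -0.02290782]
```

View pics/w31.png

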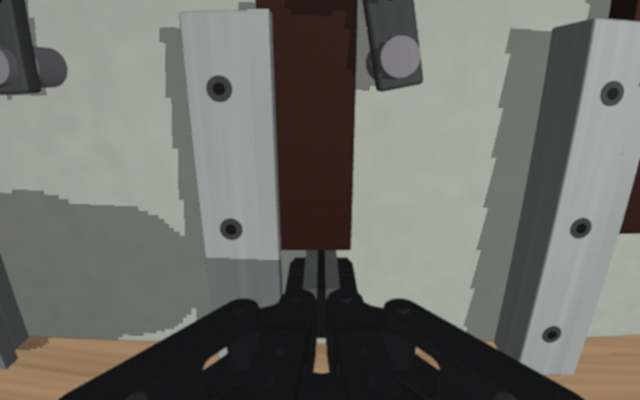

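Now 5.5 mm more, then a look at the line.

Call:
carry_out(plan=[[0.05, 0, 0, 0, 0, 0], [0.025, 0, 0, 0, 0, 0], [0, 0, 0, 0, 0, 0], [0, 0, 0, 0, 0, 0]])

```text
clock: 48.7
position: [0.5055, 0.1167, 0.0217]
orientation: [[0.994, 0.108, -0.0], [0.108, -0.994, 0.0], [-0.0, -0.0, -1.0]]
wrist_force: [0.4, 0.6, -0.1]
gripper_width: -0.002
```

Run:
```python
from h import *; from st import *
p,R,o=pose();print(p,o['wrist_force'],W2S(2,p))
```

```text
[0.50545608 0.11671675 0.02172615] [ 0.37207792  0.60666588 -0.07162875] [-0.11209593 -0.02289742]
```

Call:
carry_out(plan=[[-0.1, 0, 0, 0, 0, 0], [0, 0, -0.5, 0, 0, 0], [0.5, 0.1, -0.6, 0, 0, 0], [0.5, 0.1, 0, 0, 0, 0], [0.2, 0, 0, 0, 0, 0], [0, 0, 0, 0, 0, 0], [0, 0, 0, 0, 0, 0]])

```text
clock: 49.58
position: [0.5877, 0.1107, 0.1039]
orientation: [[0.994, 0.108, -0.001], [0.108, -0.994, -0.0], [-0.001, -0.0, -1.0]]
wrist_force: [-0.1, 0.4, -0.4]
gripper_width: -0.003
```

```bash
python3 m4.py 2 w32
```

```text
[0.58774919 0.11068002 0.1038606 ] [-0.03093093 -0.03775811]
190 103
```

View pics/w32b.png

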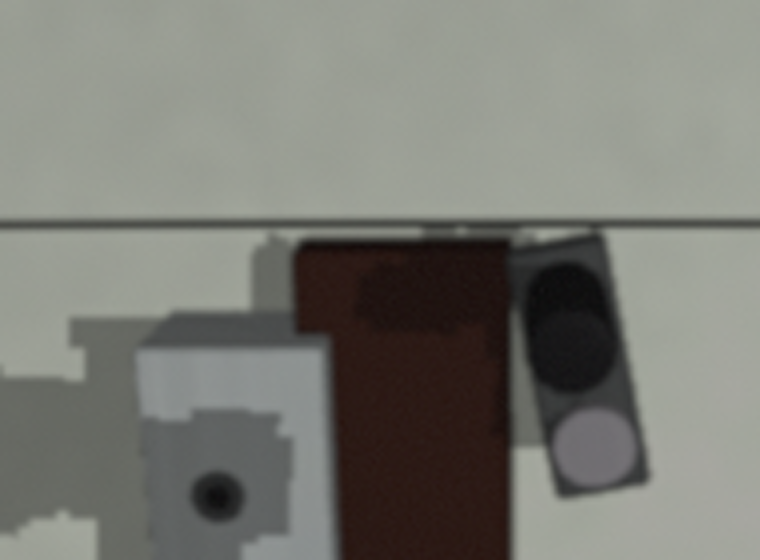

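Call:
carry_out(plan=[[-0.6, -0.2, 0, 0, 0, 0], [-0.68, 0, 0, 0, 0, 0], [0, 0, 0.5, 0, 0, 0], [0, 0, 0.4, 0, 0, 0], [0, 0, 0.19, 0, 0, 0], [0, 0, 0, 0, 0, 0], [0, 0, 0, 0, 0, 0]])

```text
clock: 50.5
position: [0.4924, 0.1153, 0.0233]
orientation: [[0.994, 0.108, 0.001], [0.108, -0.994, 0.0], [0.001, 0.0, -1.0]]
wrist_force: [-0.3, 0.0, -0.1]
gripper_width: -0.0
```

Run:
```python
from h import *; from st import *
p,R,o=pose();print(p,o['wrist_force'],W2S(2,p))
```

```text
[0.49244568 0.11533666 0.02326429] [-0.32177254  0.04399246 -0.08452919] [-0.12517929 -0.02286888]
```

Call:
carry_out(plan=[[0.1, 0, 0.01, 0, 0, 0], [0.065, 0, 0, 0, 0, 0], [0.04, 0, 0, 0, 0, 0], [0, 0, 0, 0, 0, 0], [0, 0, 0, 0, 0, 0]])

```text
clock: 51.12
position: [0.5072, 0.1169, 0.0217]
orientation: [[0.994, 0.108, -0.0], [0.108, -0.994, -0.0], [-0.0, -0.0, -1.0]]
wrist_force: [0.5, -0.5, -0.2]
gripper_width: 0.002
```

Run:
```python
from h import *; from st import *
p,R,o=pose();print(p,W2S(2,p),o['wrist_force'])
```

```text
[0.50719222 0.11689741 0.021693  ] [-0.11035043 -0.0229047 ] [ 0.51517318 -0.48758445 -0.2307048 ]
```

Call:
carry_out(plan=[[-0.1, 0, 0, 0, 0, 0], [0, 0, -0.5, 0, 0, 0], [0.5, 0.1, -0.6, 0, 0, 0], [0.5, 0.1, 0, 0, 0, 0], [0.2, 0, 0, 0, 0, 0], [0, 0, 0, 0, 0, 0], [0, 0, 0, 0, 0, 0]], jaw=0)

```text
clock: 52.0
position: [0.5897, 0.1109, 0.1039]
orientation: [[0.994, 0.108, -0.001], [0.108, -0.994, -0.0], [-0.001, -0.0, -1.0]]
wrist_force: [-0.5, 0.0, -0.6]
gripper_width: 0.499
```

```bash
python3 m4.py 2 w33
```

```text
[0.58967232 0.11088974 0.1038576 ] [-0.02899639 -0.03775664]
190 106
```

View pics/w33b.png

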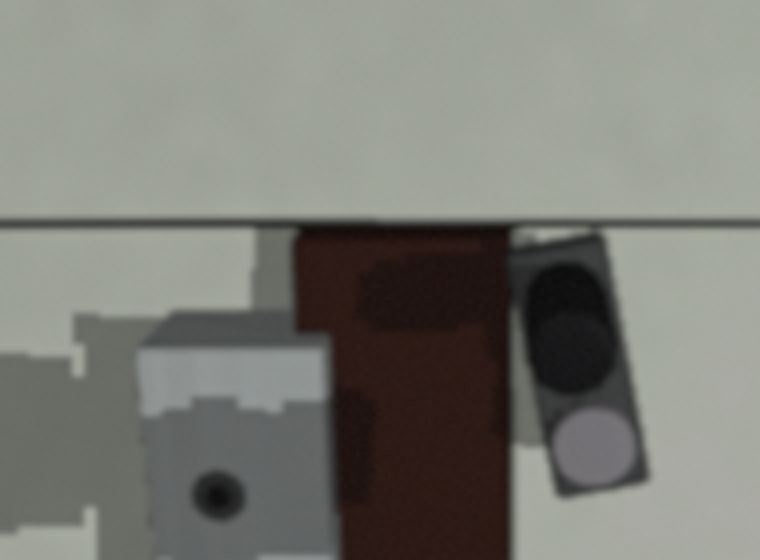

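Call:
carry_out(plan=[[0.28, 0.09, 0, 0, 0, 0], [0, 0, 0.3, 0, 0, 0], [0, 0, 0.3, 0, 0, 0], [0, 0, 0.12, 0, 0, 0], [0, 0, 0, 0, 0, 0], [0, 0, 0, 0, 0, 0]])

```text
clock: 52.8
position: [0.6129, 0.1065, 0.0511]
orientation: [[0.994, 0.108, 0.001], [0.108, -0.994, 0.0], [0.001, 0.0, -1.0]]
wrist_force: [0.1, 0.4, 0.6]
gripper_width: 0.499
```

Call:
carry_out(plan=[[0, 0, 0, 0, 0, 0], [0, 0, 0, 0, 0, 0], [0, 0, 0, 0, 0, 0], [0, 0, 0, 0, 0, 0]], jaw=-1, force=25)

```text
clock: 53.3
position: [0.613, 0.1065, 0.0507]
orientation: [[0.994, 0.108, 0.001], [0.108, -0.994, 0.0], [0.001, -0.0, -1.0]]
wrist_force: [-0.5, 1.2, 6.7]
gripper_width: 0.138
```

Run:
```python
from h import *; from st import *
p,R,o=pose();print(p,W2S(2,p),o['wrist_force'],o['gripper_width']);snap('wrist','w34')
```

```text
[0.61298927 0.1065099  0.05073998] [-0.00628645 -0.04462115] [-0.48979735  1.17003686  6.70219413] 0.13759341034569916
```

View pics/w34.png

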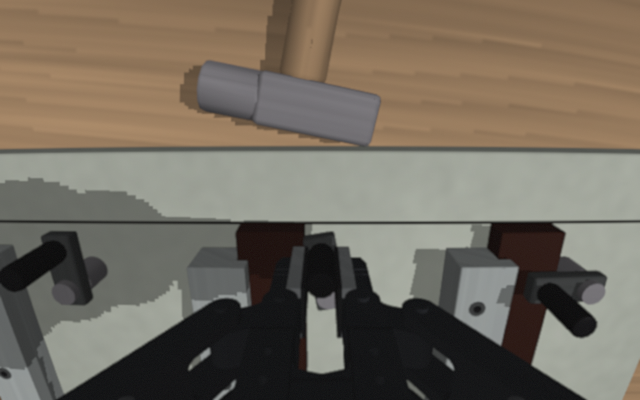

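Call:
carry_out(plan=[[-0.021, -0.07, 0, 0, 0, 0], [-0.037, -0.063, 0, 0, 0, 0], [-0.05, -0.053, 0, 0, 0, 0], [-0.061, -0.041, 0, 0, 0, 0], [-0.069, -0.026, 0, 0, 0, 0], [-0.079, -0.009, 0, 0, 0, 0], [-0.02, 0, 0, 0, 0, 0], [0, 0, 0, 0, 0, 0]])

```text
clock: 54.35
position: [0.5865, 0.1234, 0.0507]
orientation: [[0.994, 0.108, 0.002], [0.108, -0.994, 0.0], [0.002, -0.0, -1.0]]
wrist_force: [4.5, 0.6, 3.5]
gripper_width: 0.139
```

Run:
```python
from h import *; from st import *
p,R,o=pose();print(p,W2S(2,p),o['wrist_force'],o['gripper_width']);im,C=snap('wrist','w35')
cv2.imwrite('pics/w35b.png',cv2.resize(im[140:340,180:430],None,fx=3,fy=3,interpolation=cv2.INTER_CUBIC))
```

```text
[0.58654393 0.12340585 0.05073788] [-0.03075921 -0.02497648] [4.51585308 0.64380623 3.48843222] 0.13855441221379217
```

View pics/w35b.png

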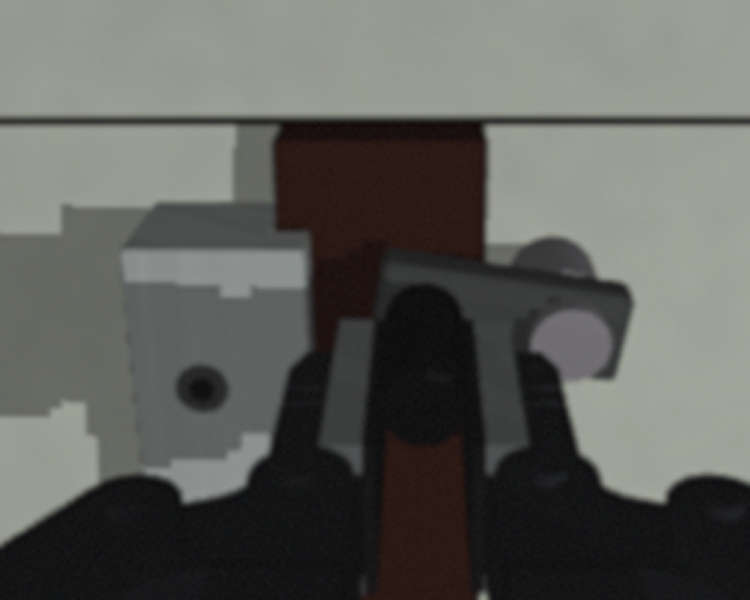

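Call:
carry_out(plan=[[-0.03, 0, 0, 0, 0, 0], [-0.025, 0, 0, 0, 0, 0], [-0.005, 0, 0, 0, 0, 0], [0, 0, 0, 0, 0, 0]])

```text
clock: 54.9
position: [0.582, 0.1231, 0.0507]
orientation: [[0.994, 0.108, 0.002], [0.108, -0.994, 0.001], [0.002, -0.0, -1.0]]
wrist_force: [5.1, 3.7, 3.0]
gripper_width: 0.14
```

Call:
carry_out(plan=[[0, 0, 0, 0, 0, 0], [0, 0, 0, 0, 0, 0], [0, 0, 0, 0, 0, 0], [0, 0, -0.3, 0, 0, 0], [0, 0, -0.6, 0, 0, 0], [-0.4, 0, -0.6, 0, 0, 0], [-0.4, 0, -0.3, 0, 0, 0], [0, 0, 0, 0, 0, 0], [0, 0, 0, 0, 0, 0]], jaw=0)

```text
clock: 56.02
position: [0.5216, 0.1163, 0.1849]
orientation: [[0.994, 0.108, 0.0], [0.108, -0.994, -0.0], [0.0, 0.0, -1.0]]
wrist_force: [-0.3, -0.5, 0.2]
gripper_width: 0.502
```

Run:
```python
from h import *; from st import *
p,R,o=pose();print(p,W2S(2,p),o['wrist_force'],o['gripper_width']);im,C=snap('wrist','w36')
cv2.imwrite('pics/w36b.png',cv2.resize(im[0:240,190:520],None,fx=2.4,fy=2.4,interpolation=cv2.INTER_CUBIC))
```

```text
[0.52160174 0.11629718 0.18490345] [-0.09608926 -0.02505267] [-0.29876676 -0.52573163  0.2107508 ] 0.5020957653385489
```

View pics/w36b.png

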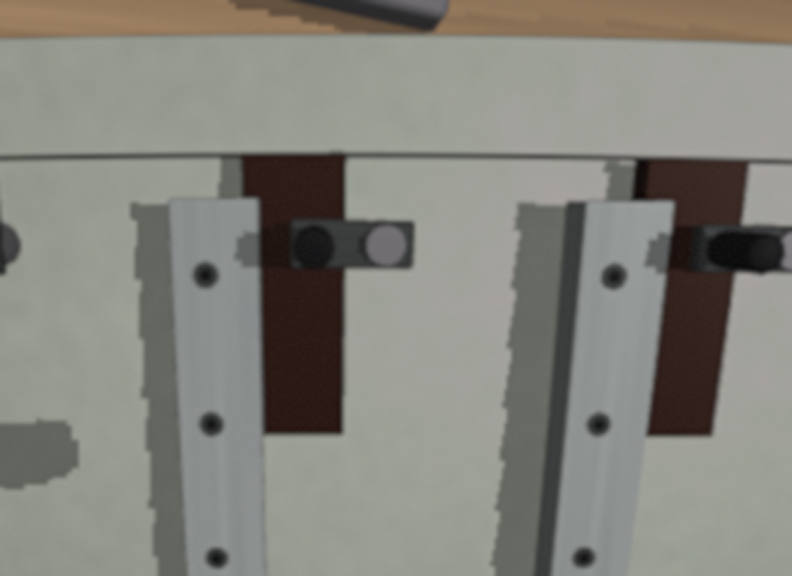

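Call:
carry_out(plan=[[-0.4, 0, -0.8, 0, 0, 0], [-0.4, 0, -0.8, 0, 0, 0], [0, 0, -0.8, 0, 0, 0], [0, 0, 0, 0, 0, 0], [0, 0, 0, 0, 0, 0]])

```text
clock: 56.7
position: [0.4659, 0.1103, 0.356]
orientation: [[0.994, 0.108, -0.001], [0.108, -0.994, -0.0], [-0.001, -0.0, -1.0]]
wrist_force: [0.7, 0.1, -0.7]
gripper_width: 0.5
```

Run:
```python
from h import *; from st import *
im,C=load('wrist','w36'); Z=lambda u:np.array(u,float)/2.4+[190,0]
def s(k,u,z): return (W2S(k,plane(C,Z(u),z)[0])*1e3).round(1)
print('st2 right',s(2,(345,165),.032),s(2,(341.5,425),.032),'end',s(2,(300,433),.032),s(2,(300,155),.018),'lip',s(2,(260,205),.042))
print('st3 right',s(3,(746,165),.032),s(3,(712,425),.032),'lip',s(3,(673,205),.042),s(3,(647,435),.042))
im,C=snap('scene','s2'); im2,_=snap('side','d2'); snap('wrist','w37')
cv2.imwrite('pics/s2b.png',cv2.resize(im[110:320,130:470],None,fx=2.3,fy=2.3,interpolation=cv2.INTER_CUBIC))
```

```text
st2 right [ -3.5 -35.4] [-95.2 -35.1] end [-98.3 -19.6] [  0.5 -19.9] lip [-16.6  -6.8]
st3 right [ -1.7 -34.6] [-95.  -35.4] lip [-15.6  -5.9] [-96.2  -6.5]
```

View pics/s2b.png

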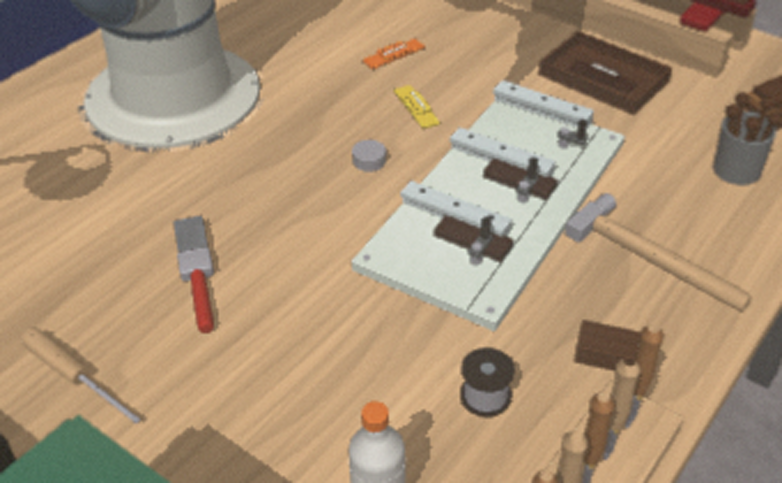

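View pics/d2.png

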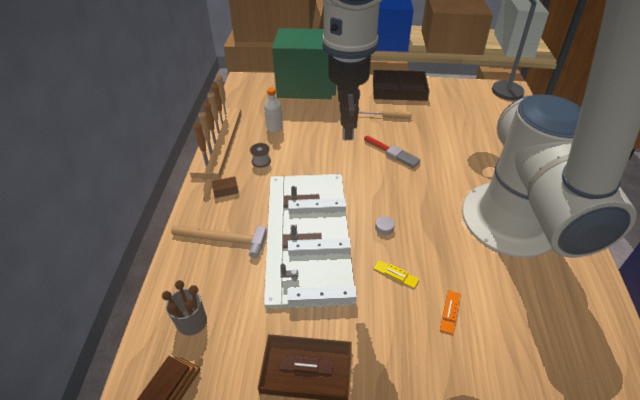

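View pics/w37.png

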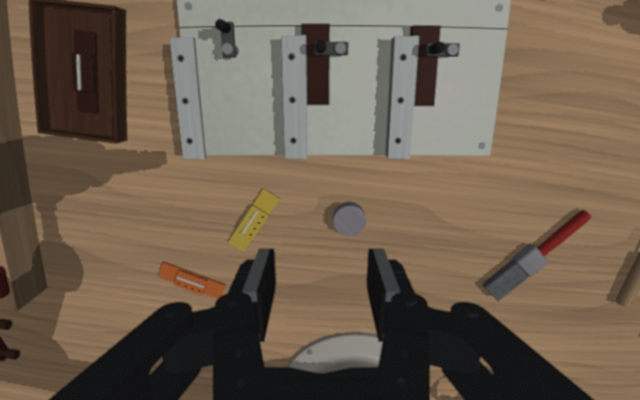

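```bash
python3 -c "
from rig import bot
print(bot.sign_off())"
```

```text
the job is handed in; nothing more can be done
None
```

The job is finished and handed in at about 57 s; no verdict came back.

- **Bridge:** I lifted the rosewood bridge off lane 2 and laid it flat in the wooden tray, saddle up. The final pictures show it there.
- **Blanks:** Only two were on the bench; I saw no third in any view. The second had been knocked a few centimetres, so I re-measured it before gripping. One went to station 3 and the other to station 2. Each was slid under the lip until it stopped firmly (about 14–17 N), then pushed along to the scribed line. Both first pushes stopped 2 to 4.5 mm short, so I corrected them.
- **Toes:** I swung toes 3 and 2 by their knobs. Both look square over their blanks. Toe 1 was left alone.

**Last checks:**
- **At the line:** both blank ends look level with it, within about 0.5 mm by eye.
- **Against the rail:** the front edges measured 34.6–35.4 mm from the back face. The expected figure is 36 mm, so this differs by about 1 mm, which is within the calibration error.
- **Length:** the blanks and bridge measured 1.5–3.5 mm short in the pictures. I put that down to camera scale and used the scribed line as the reference.
- **Everything else:** the other things on the bench look unmoved, and the gripper was clear of everything.

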